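# Snug down a console's cooler plate in cross order

## Robot

A 6-joint arm with a two-finger parallel gripper is mounted at the origin on the work surface. World frame = base frame: x ahead of the robot, y to its left, z up, the work surface at z = 0. Lengths are in m, angles in rad, forces in N, time in s.
With the tool pointing down it reaches from about 0.25 to 0.725 m from the base axis. Payload 4 kg.
Tool frame: the origin (TCP) lies on the centre line of the jaws, within the pads' length; the fingertips stand 14 mm ahead of it and the grasp point (between the pads) lies 5 mm behind it; z points along the fingers, x is the direction in which the jaws open and shut, and the axes are right-handed (so a half turn about z gives the same grasp; the last joint's range is limited). The gripper opens to 85 mm and grips with 20 to 120 N. Pads are 22 mm wide; open, the fingers measure 114 mm over their backs; the gripper's body (76 mm by 85 mm) begins 54 mm behind the grasp point. The pads swing forward as they close: fully open they stand 13 mm farther back than shut.
Start: joints at [-1.148, 0.241, 0.005, 1.335, 0, 1.571], TCP at [0.205, -0.456, 0.245] pointing down, gripper open.
Joint ranges: [-2.72, 2.72], [-1.05, 1.87], [-1.09, 1.28], [-1.99, 2.15], [-1.42, 1.44], [-3.14, 3.14]. Speed limits (rad/s): [2.79, 2.79, 3.14, 3.14, 3.14, 3.14].

## Interface

Orientations are given as a unit quaternion [x, y, z, w].
In Python, from workcell import bot gives the robot as it stands.
- The arm moves only by the tool play_rows, never from a script. Its argument "motion" is a list of rows, each an object with "fingers": the closure, from -1 (fully open) to 1 (shut), so that 0 is half open; "translation": the shift along the tool's x, y, z in cm, a list of three; "roll": the turn about the tool's z in degrees. A call has 1 to 20 rows; each row is the pose to reach, as a shift and turn from the pose commanded when the call began, along the tool's axes at that moment; what a row does not reach only later rows make up. A row lasts 1/12 s, in which the tool goes at most 41.7 mm and 7.16 degrees, less where a joint would pass 70% of its speed; a pose out of reach is approached as far as the arm can. A call with a gripper value outside its range is refused whole. The fingers move at their own pace and stop on an object; the grip force is fixed at half the most. Time passes only in rows, so rows that repeat a pose let the fingers close. It gives the time, the measured TCP pose, the force and the opening at its end, in the units of the state.
- bot.get_obs(): the state, without advancing time (a new reading comes with each control period).
- bot.camera(name): name is "side" or "top"; returns a dict with "pixels" (400x640x3 uint8, red, green, blue), "intrinsics" (3x3 intrinsics, pixels), "k1" (the pictures are not rectified: a ray, as slopes to the right and down, at radius r is drawn at 1 + k1 r^2 times it, then the intrinsics apply), "world_to_cam" (4x4, takes a point from world to camera coordinates). Camera axes: x right, y down, z forward; pixel columns grow to the right and rows downward; lengths in m; the calibration is good to about 2 mm. A picture is of the moment at which its call begins. There is no depth.
- bot.job_done(): hands the job in, once; it reports no verdict.
The state is a dict: "clock": time; "joint_pos": joint angles; "joint_vel": joint speeds; "tau": joint torques, N m; "eef_pos": TCP position; "tool_rot": TCP orientation; "ft_force": force on the tool from outside, world axes, zero at the start; "ft_torque": the same for the moment, N m; "grip_width": finger opening in m.
Only numpy, scipy, OpenCV 4.12 (cv2) and the standard library are available. Lean on these libraries where they do the work, as an engineer would, in place of code of your own. Each camera call takes 0.05 s, during which the arm holds its last target. There are 200 camera calls.

## Task

The cooler plate of the opened console is still standing up on its springs. Tighten its four red wing nuts clockwise, each in one go by about half a turn until it is just snug, in cross order: any nut first, then the one diagonally opposite it, then the other two, so that the plate ends level and firmly pressed down at all four nuts. Feel for the stop, as it does not come at the same angle every time: never force a nut beyond snug, and leave everything else on the bench where it is.

Things in the scene. Friction and masses are not known exactly. Their poses are not given: they have to be found in the camera images.
- console: the opened console housing, fixed to the bench: black tray 270 x 250 mm, walls 34 mm high, green board inside; grey guide blocks, 45 mm high, stand at the middle of the plate's four sides. Origin: centre of its underside, on the bench; x axis towards its far side (270 mm side), y to the left.
- plate: aluminium cooler plate, 165 x 145 x 8 mm, 0.35 kg, with a fin block 54 x 60 mm and 10 mm high on its middle. It is captive in the guides and at the start floats some 5 to 10 mm above its hidden seat posts (one under each nut) on four soft springs, kept down by the nuts. How high the posts stand is not exactly known (2.6 mm up or down). Origin: centre of its underside, 40 mm above the console's origin at the start; axes as the console's.
- nut_a: wing nut at the plate's far left corner, on a fixed vertical stud at x 60, y 50 mm in the console's frame, diagonally opposite nut_c. Origin: on the axis, under its brass foot (18 mm across) that bears on the plate, about 48 mm above the bench at the start; z up. Red wing bar: 50 mm along the nut's x, 10 mm thick along its y, 18 to 40 mm above the origin, on a 9 mm thick hub.
- grip_a (a point): centre of nut_a's wing bar, axes as the nut's. Clockwise from above tightens; coarse thread, sinks 3.2 mm per rad. Turns easily (about 0.1 Nm) until the plate meets the post below it, after 80 to 195 degrees; then the torque, held still, climbs about 0.35 Nm per rad. Held still at about 0.37 Nm (15 N at a wing's end, 25 mm from the axis) it is snug, 0.6 is too much. Stays where left.
- nut_b: wing nut at the plate's far right corner, on a fixed vertical stud at x 60, y -50 mm in the console's frame, diagonally opposite nut_d. Origin: on the axis, under its brass foot (18 mm across) that bears on the plate, about 48 mm above the bench at the start; z up. Red wing bar: 50 mm along the nut's x, 10 mm thick along its y, 18 to 40 mm above the origin, on a 9 mm thick hub.
- grip_b (a point): centre of nut_b's wing bar, axes as the nut's. Clockwise from above tightens; coarse thread, sinks 3.2 mm per rad. Turns easily (about 0.1 Nm) until the plate meets the post below it, after 80 to 195 degrees; then the torque, held still, climbs about 0.35 Nm per rad. Held still at about 0.37 Nm (15 N at a wing's end, 25 mm from the axis) it is snug, 0.6 is too much. Stays where left.
- nut_c: wing nut at the plate's near right corner, on a fixed vertical stud at x -60, y -50 mm in the console's frame, diagonally opposite nut_a. Origin: on the axis, under its brass foot (18 mm across) that bears on the plate, about 48 mm above the bench at the start; z up. Red wing bar: 50 mm along the nut's x, 10 mm thick along its y, 18 to 40 mm above the origin, on a 9 mm thick hub.
- grip_c (a point): centre of nut_c's wing bar, axes as the nut's. Clockwise from above tightens; coarse thread, sinks 3.2 mm per rad. Turns easily (about 0.1 Nm) until the plate meets the post below it, after 80 to 195 degrees; then the torque, held still, climbs about 0.35 Nm per rad. Held still at about 0.37 Nm (15 N at a wing's end, 25 mm from the axis) it is snug, 0.6 is too much. Stays where left.
- nut_d: wing nut at the plate's near left corner, on a fixed vertical stud at x -60, y 50 mm in the console's frame, diagonally opposite nut_b. Origin: on the axis, under its brass foot (18 mm across) that bears on the plate, about 48 mm above the bench at the start; z up. Red wing bar: 50 mm along the nut's x, 10 mm thick along its y, 18 to 40 mm above the origin, on a 9 mm thick hub.
- grip_d (a point): centre of nut_d's wing bar, axes as the nut's. Clockwise from above tightens; coarse thread, sinks 3.2 mm per rad. Turns easily (about 0.1 Nm) until the plate meets the post below it, after 80 to 195 degrees; then the torque, held still, climbs about 0.35 Nm per rad. Held still at about 0.37 Nm (15 N at a wing's end, 25 mm from the axis) it is snug, 0.6 is too much. Stays where left.
- multimeter: yellow multimeter, 150 x 75 x 35 mm, a bystander to be left alone. Origin: centre of its underside.
- tape_roll: roll of yellow tape lying flat, 68 mm across, a bystander to be left alone. Origin: centre of its underside.
- driver: blue screwdriver, 170 mm, a bystander to be left alone. Origin: in the middle of its underside, lying along its x.
- brush: dusting brush, 170 mm, a bystander to be left alone. Origin: in the middle of its underside, lying along its x.
- screw_dish: grey dish for screws, 90 x 70 x 25 mm, a bystander to be left alone. Origin: centre of its underside.
- fan: black square fan, 92 x 92 x 25 mm, a bystander to be left alone. Origin: centre of its underside.
- cleaner: white cleaner bottle with a red cap, 52 mm across, 130 mm tall, standing, a bystander to be left alone. Origin: centre of its underside.
Not all that is in view belongs to the job. Of the things that look like the plate, the smallest one is meant.

How it is judged:
On the way, in this order (a step that is already met when the one before it is completed fails the run):
1. a first nut is run down, about half a turn (distance of any of nut_a, nut_b, nut_c, nut_d from where it was at the start of the episode above 0.0036 m), for 0.1 s.
2. the nut diagonally opposite is run down too ((distance of each of nut_a, nut_c from where it was at the start of the episode above 0.0036 m or distance of each of nut_b, nut_d from where it was at the start of the episode above 0.0036 m)), for 0.1 s.
3. a third nut is run down ((distance of each of nut_b, nut_c, nut_d from where it was at the start of the episode above 0.0036 m or distance of each of nut_a, nut_c, nut_d from where it was at the start of the episode above 0.0036 m or distance of each of nut_a, nut_b, nut_d from where it was at the start of the episode above 0.0036 m or distance of each of nut_a, nut_b, nut_c from where it was at the start of the episode above 0.0036 m)), for 0.1 s.
4. the fourth nut is run down (distance of each of nut_a, nut_b, nut_c, nut_d from where it was at the start of the episode above 0.0036 m), for 0.1 s.
At the end, for the whole second after the job is handed in: Each of the four nuts presses on the plate with 16 to 68 N, and the plate is at rest, level within 0.015 rad (contact force between nut_a and plate between 16 and 68 N and contact force between nut_b and plate between 16 and 68 N and contact force between nut_c and plate between 16 and 68 N and contact force between nut_d and plate between 16 and 68 N and angle between plate's own z axis and vertical below 0.015 rad and linear speed of plate below 0.01 m/s); the robot touches nothing.
It fails at once if a nut is over-tightened: it presses on the plate with more than 110 N (contact force between any of nut_a, nut_b, nut_c, nut_d and plate above 110 N).
It fails at once if cross order broken: two neighbouring nuts have been turned (each by more than 1.5 mm of descent) while neither of the other two has been run down ((distance of each of nut_a, nut_b from where it was at the start of the episode above 0.0015 m and not (distance of any of nut_c, nut_d from where it was at the start of the episode above 0.0036 m)) or (distance of each of nut_b, nut_c from where it was at the start of the episode above 0.0015 m and not (distance of any of nut_a, nut_d from where it was at the start of the episode above 0.0036 m)) or (distance of each of nut_c, nut_d from where it was at the start of the episode above 0.0015 m and not (distance of any of nut_a, nut_b from where it was at the start of the episode above 0.0036 m)) or (distance of each of nut_d, nut_a from where it was at the start of the episode above 0.0015 m and not (distance of any of nut_b, nut_c from where it was at the start of the episode above 0.0036 m))).
It fails at once if a bystander is pushed more than 20 mm (distance of any of multimeter, tape_roll, driver, brush, screw_dish, fan, cleaner from where it was at the start of the episode above 0.02 m).
It also fails if it takes over 72 s, if anything falls off the work surface, if the arm or the gripper's body presses on something with over 40 N, if the wrist force passes 120 N, or if a joint passes its speed limit or range.

## Working session

There is one attempt and no reset: what is moved stays moved. The work goes in short steps, Python scripts to look and compute and a tool call to move; the robot and the scene stay as the last step left them, time stands still between calls to the robot, and variables do not carry over. Pictures are saved under pics/ and viewed, about 8 in all and at most 12, crops included, and the job is handed in when it is done.

Besides the shell and the picture viewer there is one more tool, called after "Request:" as name(argument=value, ...) on one line, values as JSON. play_rows: Moves the arm, as the interface text tells. Its arguments: {"type":"object","properties":{"motion":{"type":"array","items":{"type":"object","properties":{"fingers":{"type":"number"},"translation":{"type":"array","items":{"type":"number"}},"roll":{"type":"number"}}}}},"required":["motion"]}

```bash
mkdir -p pics
python3 - <<'E'
from workcell import bot
import cv2
for n in("top","side"):
    c=bot.camera(n); cv2.imwrite(f"pics/{n}0.png",c["pixels"][:,:,::-1]); print(n,c["intrinsics"].tolist(),c["k1"],c["world_to_cam"].round(4).tolist())
print(bot.get_obs())
E
```

```text
top [[462.075086079281, 0.0, 320.32809471760305], [0.0, 462.075086079281, 185.99464098738628], [0.0, 0.0, 1.0]] -0.07354756061688521 [[0.0062, -0.9999, -0.0128, 0.0252], [-0.9849, -0.0039, -0.1729, 0.4181], [0.1728, 0.0137, -0.9849, 1.7371], [0.0, 0.0, 0.0, 1.0]]
side [[441.65585301276985, 0.0, 315.69570512665655], [0.0, 441.65585301276985, 199.48960259185205], [0.0, 0.0, 1.0]] -0.05912801759135677 [[0.9761, 0.2173, 0.0091, -0.4299], [0.1312, -0.5552, -0.8213, 0.0186], [-0.1734, 0.8028, -0.5704, 1.4101], [0.0, 0.0, 0.0, 1.0]]
{'clock': 0.1, 'joint_pos': array([-1.14798103e+00,  2.41361606e-01,  3.86975596e-03,  1.33523723e+00,
        9.76397248e-06,  1.57078390e+00]), 'joint_vel': array([ 0.00067664, -0.00251418,  0.00331326,  0.000102  , -0.00210007,
       -0.00034684]), 'tau': array([-3.78098403e-04, -3.73138404e+01,  2.53009719e+01,  1.08813579e-02,
       -6.78998276e-06,  9.79780481e-06]), 'eef_pos': array([ 0.20494215, -0.45546712,  0.24449413]), 'tool_rot': array([ 8.39743847e-01, -5.42981894e-01, -8.08850056e-04, -5.28833793e-04]), 'ft_force': array([0.94893309, 0.0815365 , 0.44771344]), 'ft_torque': array([-0.05672443, -0.03512639, -0.03400111]), 'grip_width': 0.08546109049849747}
```

View pics/top0.png

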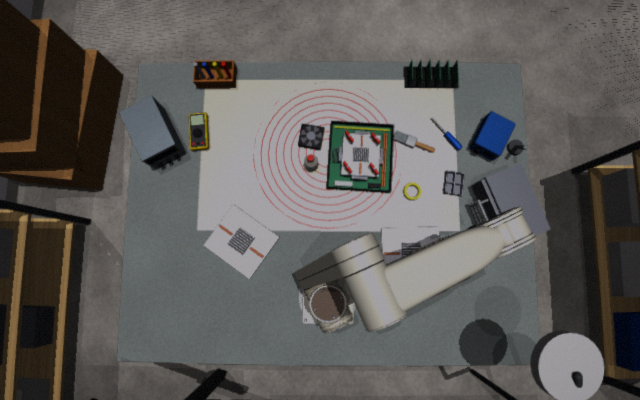

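View pics/side0.png

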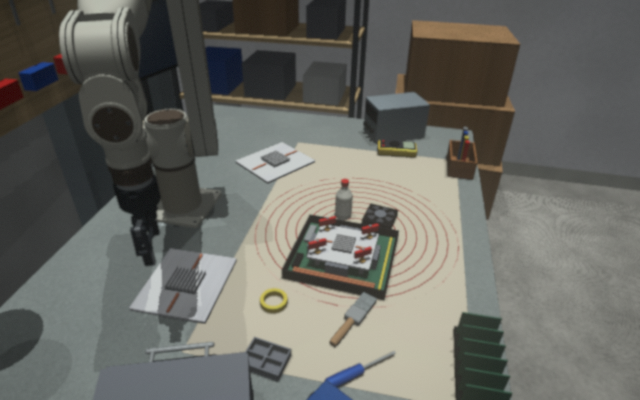

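The top view shows the console at about (361,156), with four red wing nuts at roughly (347,140), (376,140), (347,169) and (376,169). The other two plates, at (240,241) and (415,240), are larger decoys. The fan and bottle sit to the left of the console, and the brush and tape to the right.

```bash
cat > h.py <<'E'
import numpy as np,cv2
from workcell import bot
def px2w(c,uv,z):
    K=c["intrinsics"];T=c["world_to_cam"]
    uv=np.array(uv,float).reshape(-1,1,2)
    n=cv2.undistortPoints(uv,K,np.array([c["k1"],0,0,0.]))[:,0]
    d=np.c_[n,np.ones(len(n))]@T[:3,:3]; o=-T[:3,:3].T@T[:3,3]
    return o+d*((z-o[2])/d[:,2])[:,None]
def w2px(c,p):
    T=c["world_to_cam"]
    return cv2.projectPoints(np.array(p,float).reshape(-1,1,3),cv2.Rodrigues(T[:3,:3])[0],T[:3,3],c["intrinsics"],np.array([c["k1"],0,0,0.]))[0][:,0]
def nuts(c,box,z):
    x0,y0,x1,y1=box; im=c["pixels"].astype(int)
    m=((im[...,0]>110)&(im[...,0]>1.7*im[...,1])&(im[...,0]>1.7*im[...,2])).astype(np.uint8)
    M=np.zeros_like(m);M[y0:y1,x0:x1]=m[y0:y1,x0:x1]
    n,l,s,ce=cv2.connectedComponentsWithStats(M)
    out=[]
    for i in range(1,n):
        if s[i,4]<12: continue
        v,u=np.nonzero(l==i); w=px2w(c,np.c_[u,v],z)[:,:2]
        mu=w.mean(0); e,V=np.linalg.eigh(np.cov((w-mu).T)); d=V[:,1]
        out.append((s[i,4],ce[i].round(1),mu.round(4),np.degrees(np.arctan2(d[1],d[0])).round(1)%180,(np.sqrt(e*12)*1e3).round(0)))
    return out
E
python3 - <<'E'
from h import *
for n,b in (("top",(325,120,397,192)),("side",(285,205,400,300))):
    c=bot.camera(n)
    for o in nuts(c,b,.088 if n=="top" else .077): print(n,*o)
    x0,y0,x1,y1=b
    cv2.imwrite(f"pics/z_{n}.png",cv2.resize(c["pixels"][y0:y1,x0:x1,::-1],None,fx=6,fy=6,interpolation=cv2.INTER_CUBIC))
E
```

```text
top 25 [384.4 144.5] [ 0.5694 -0.2148] 1.8000000000000114 [ 5. 81.]
top 12 [377.6 140.1] [ 0.5866 -0.1895] 33.400000000000006 [ 9. 22.]
top 25 [347.1 166.5] [ 0.4837 -0.0733] 34.099999999999994 [ 8. 49.]
top 12 [371.5 165. ] [ 0.4898 -0.165 ] 30.30000000000001 [ 8. 21.]
top 12 [375.8 170.8] [ 0.4675 -0.1809] 43.900000000000006 [ 8. 22.]
side 40 [326.6 218.7] [ 0.485  -0.0623] 32.400000000000006 [12. 52.]
side 47 [370.  226.3] [ 0.607  -0.0688] 34.19999999999999 [13. 54.]
side 16 [321.8 240.1] [ 0.4908 -0.1558] 32.5 [10. 17.]
side 24 [312.5 242.3] [ 0.4692 -0.1702] 35.30000000000001 [11. 23.]
side 16 [367.2 248.8] [ 0.6113 -0.1634] 43.400000000000006 [ 9. 19.]
side 21 [358.5 251.4] [ 0.5909 -0.1784] 39.599999999999994 [ 9. 23.]
```

View pics/z_top.png

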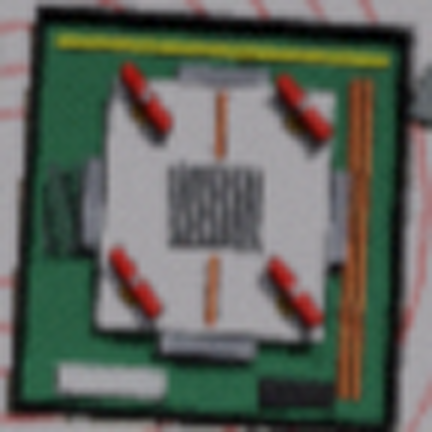

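View pics/z_side.png

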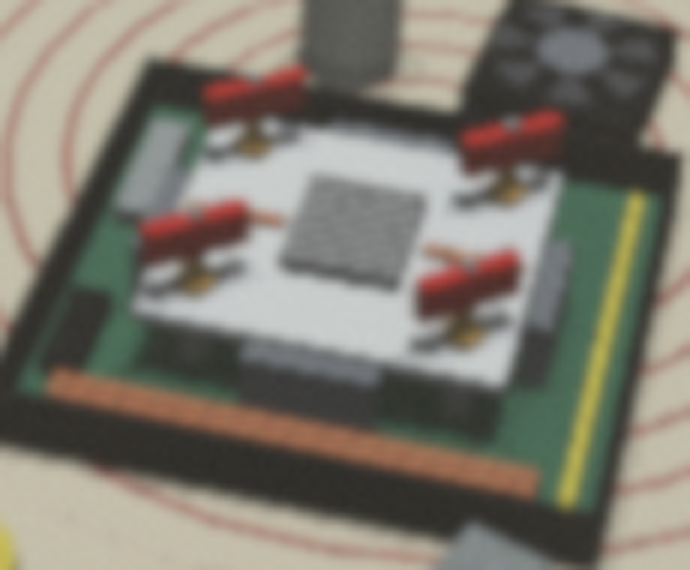

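The zoomed top crop shows four wings, all running from upper-left to lower-right. They sit clear of the guides and the fin block. In the side crop, each wing stands above its brass foot. Next I'll get sub-pixel centres and a rigid fit.

```bash
cat >> h.py <<'E'
def soft(c,centers,z,r):
    im=c["pixels"].astype(float); red=im[...,0]-1.0*im[...,1]-0.25*np.abs(im[...,1]-im[...,2])*2
    res=[]
    for u0,v0 in centers:
        for _ in range(3):
            u,v=np.meshgrid(np.arange(int(u0-r),int(u0+r)+1),np.arange(int(v0-r),int(v0+r)+1)); u=u.ravel();v=v.ravel()
            R,G,B=im[v,u].T
            w=np.where((G<1.25*B+15)&(R>1.4*G),R-G,0.)   # red, not orange
            u0,v0=(w@u)/w.sum(),(w@v)/w.sum()
        p=px2w(c,np.c_[u,v],z)[:,:2]; mu=(w@p)/w.sum(); q=p-mu
        C=(q*w[:,None]).T@q/w.sum(); e,V=np.linalg.eigh(C); d=V[:,1]
        res.append((mu,np.degrees(np.arctan2(d[1],d[0]))%180,np.sqrt(e*12)*1e3,(u0,v0)))
    return res
def fitc(P):  # P in order a,b,c,d -> console centre, yaw, residual
    L=np.array([[60,50],[60,-50],[-60,-50],[-60,50]])/1e3
    Q=P-P.mean(0); th=np.arctan2((L[:,0]*Q[:,1]-L[:,1]*Q[:,0]).sum(),(L*Q).sum())
    Rm=np.array([[np.cos(th),-np.sin(th)],[np.sin(th),np.cos(th)]]); F=L@Rm.T+P.mean(0)
    return P.mean(0),np.degrees(th),F,(P-F)*1e3
E
python3 - <<'E'
from h import *
np.set_printoptions(precision=4,suppress=True)
for n,cs,z,r in (("top",[(349,136.5),(375.5,138),(374,168.5),(347.2,167)],.086,8),("side",[(370,227),(363,251),(317,243),(327,220)],.079,11)):
    R=soft(bot.camera(n),cs,z,r)
    for o in R: print(n,o[0],o[1],o[2],np.array(o[3]))
    print(*fitc(np.array([o[0] for o in R])))
E
```

```text
top [ 0.6033 -0.0806] 33.396718635912805 [11.6999 50.6003] [348.8452 135.8776]
top [ 0.5965 -0.1828] 45.55472916895292 [24.9035 52.2701] [375.7391 137.7179]
top [ 0.4768 -0.1744] 39.06774642994921 [21.1835 51.4688] [374.0127 168.4948]
top [ 0.4832 -0.0733] 33.72823383513631 [11.3095 48.9659] [347.0594 166.7322]
[ 0.54   -0.1278] -3.732238093564454 [[ 0.6031 -0.0818]
 [ 0.5966 -0.1816]
 [ 0.4768 -0.1738]
 [ 0.4833 -0.074 ]] [[ 0.2342  1.1855]
 [-0.0994 -1.2168]
 [ 0.0039 -0.6618]
 [-0.1386  0.6931]]
side [ 0.6078 -0.0739] 37.318126947656026 [24.2285 51.5467] [370.072  226.8772]
side [ 0.6007 -0.1765] 43.71955764593986 [19.1953 46.9106] [362.4833 250.9247]
side [ 0.4797 -0.1693] 37.5551969291331 [21.3765 48.0465] [316.5493 242.1267]
side [ 0.4861 -0.0686] 34.83835226882863 [24.8936 50.5146] [326.63   219.5231]
[ 0.5436 -0.1221] -3.289638239998581 [[ 0.6063 -0.0756]
 [ 0.6006 -0.1754]
 [ 0.4808 -0.1686]
 [ 0.4865 -0.0687]] [[ 1.4312  1.6944]
 [ 0.0813 -1.0313]
 [-1.0851 -0.7721]
 [-0.4274  0.109 ]]
```

```bash
cat >> h.py <<'E'
NW={'a':35,'b':44,'c':38,'d':34}
def nutpos(bias=(0,0)):
    return dict(zip("abcd",fitF((.542+bias[0],-.1273+bias[1]),-3.5)))
def fitF(c,deg):
    t=np.radians(deg);L=np.array([[60,50],[60,-50],[-60,-50],[-60,50]])/1e3
    return L@np.array([[np.cos(t),-np.sin(t)],[np.sin(t),np.cos(t)]]).T+c
def go(xyz,ang=None):
    from scipy.spatial.transform import Rotation as Ro
    o=bot.get_obs(); R=Ro.from_quat(o["tool_rot"]).as_matrix(); A=np.degrees(np.arctan2(R[1,0],R[0,0]))
    d=R.T@(np.array(xyz)-o["eef_pos"])*100
    print("A",A.round(1),"delta cm",d.round(2),"roll", None if ang is None else round(A-ang,1),"q1,q6",o["joint_pos"][[0,5]].round(3),"t",o["clock"])
def st():
    o=bot.get_obs(); print({k:np.round(o[k],3).tolist() for k in("clock","eef_pos","ft_force","ft_torque","tau","grip_width")},"q6",o["joint_pos"][5].round(3))
E
python3 - <<'E'
from h import *
p=nutpos();print(p)
go([*p['a'],.245],125)
E
```

```text
{'a': array([ 0.60494051, -0.08105617]), 'b': array([ 0.59883566, -0.18086965]), 'c': array([ 0.47905949, -0.17354383]), 'd': array([ 0.48516434, -0.07373035])}
A -65.8 delta cm [-1.777e+01 -5.184e+01  1.000e-02] roll -190.8 q1,q6 [-1.148  1.571] t 0.3
```

Request:
play_rows(motion=[{"fingers":0,"translation":[-1,-2.9,0],"roll":-7},{"fingers":0,"translation":[-2,-5.8,0],"roll":-14},{"fingers":0,"translation":[-3,-8.7,0],"roll":-21},{"fingers":0,"translation":[-4,-11.6,0],"roll":-28},{"fingers":0,"translation":[-5,-14.5,0],"roll":-35},{"fingers":0,"translation":[-6,-17.4,0],"roll":-42},{"fingers":0,"translation":[-7,-20.3,0],"roll":-49},{"fingers":0,"translation":[-8,-23.2,0],"roll":-56},{"fingers":0,"translation":[-9,-26.1,0],"roll":-63},{"fingers":0,"translation":[-10,-29,0],"roll":-70},{"fingers":0,"translation":[-11,-31.9,0],"roll":-77},{"fingers":0,"translation":[-12,-34.8,0],"roll":-84},{"fingers":0,"translation":[-13,-37.7,0],"roll":-91},{"fingers":0,"translation":[-14,-40.6,0],"roll":-98},{"fingers":0,"translation":[-15,-43.5,0],"roll":-105},{"fingers":0,"translation":[-16,-46.4,0],"roll":-112},{"fingers":0,"translation":[-17,-49.3,0],"roll":-119},{"fingers":0,"translation":[-17.77,-51.84,0],"roll":-126},{"fingers":0,"translation":[-17.77,-51.84,0],"roll":-133},{"fingers":0,"translation":[-17.77,-51.84,0],"roll":-140}])

```text
clock: 1.97
eef_pos: [0.606, -0.0795, 0.2443]
tool_rot: [0.795, 0.607, -0.0, -0.0]
ft_force: [-0.6, 0.6, 0.3]
grip_width: 0.0423
```

Run:
```python
from h import *
go([*nutpos()['a'],.12],125); st()
```

```text
A 74.7 delta cm [-0.17 -0.05 12.43] roll -50.3 q1,q6 [-0.13   0.136] t 1.9667
{'clock': 1.967, 'eef_pos': [0.606, -0.08, 0.244], 'ft_force': [-0.562, 0.577, 0.291], 'ft_torque': [-0.053, -0.043, -0.069], 'tau': [1.05, -47.814, 26.086, -0.145, 0.095, 1.226], 'grip_width': 0.042} q6 0.136
```

Request:
play_rows(motion=[{"fingers":0,"translation":[0,0,2],"roll":-7},{"fingers":0,"translation":[-0.1,0,4],"roll":-14},{"fingers":0,"translation":[-0.15,0,6],"roll":-21},{"fingers":0,"translation":[-0.15,0,8],"roll":-28},{"fingers":0,"translation":[-0.15,0,10],"roll":-35},{"fingers":0,"translation":[-0.15,0,12],"roll":-42},{"fingers":0,"translation":[-0.15,0,12.4],"roll":-49.5},{"fingers":0,"translation":[-0.15,0,12.4],"roll":-50},{"fingers":0,"translation":[-0.15,0,12.4],"roll":-50}])

```text
clock: 2.72
eef_pos: [0.6044, -0.0826, 0.121]
tool_rot: [0.469, 0.883, -0.0, -0.0]
ft_force: [0.1, 0.8, -0.0]
grip_width: 0.0427
```

Run:
```python
from h import *
go([*nutpos()['a'],.074],125); st()
c=bot.camera("side"); e=bot.get_obs()["eef_pos"]
print(w2px(c,[e,e-[0,0,e[2]-.077]]))
cv2.imwrite("pics/g1.png",cv2.resize(c["pixels"][140:270,300:430,::-1],None,fx=4.5,fy=4.5,interpolation=cv2.INTER_CUBIC))
```

```text
A 124.1 delta cm [0.1  0.13 4.7 ] roll -0.9 q1,q6 [-0.136 -0.731] t 2.7167
{'clock': 2.717, 'eef_pos': [0.604, -0.083, 0.121], 'ft_force': [0.103, 0.776, -0.043], 'ft_torque': [0.02, -0.042, 0.019], 'tau': [0.002, -48.184, 23.02, 0.029, 0.0, -0.205], 'grip_width': 0.043} q6 -0.731
[[369.95371387 216.04413048]
 [368.6357646  229.27258347]]
```

View pics/g1.png

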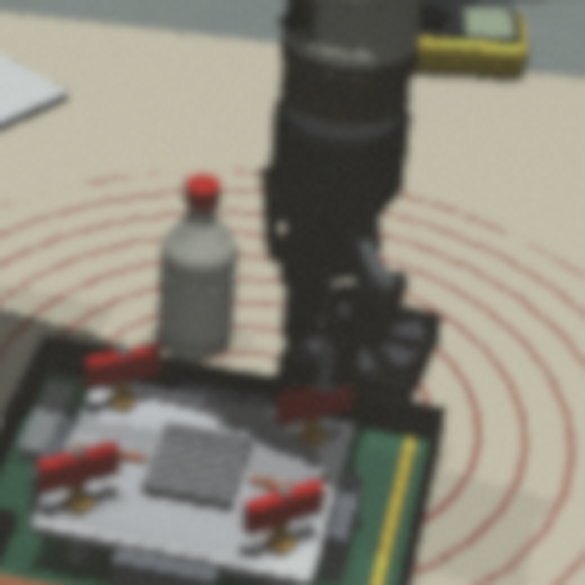

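The gripper hangs directly over nut a, whose wing is at about crop (317,400), i.e. full image (370,229). My TCP axis projects to (369,229), so they agree. I'll descend and close.

Request:
play_rows(motion=[{"fingers":0,"translation":[0.1,0.13,1.2],"roll":-0.5},{"fingers":0,"translation":[0.1,0.13,2.4],"roll":-0.5},{"fingers":0,"translation":[0.1,0.13,3.6],"roll":-0.5},{"fingers":0,"translation":[0.1,0.13,4.7],"roll":-0.5},{"fingers":0,"translation":[0.1,0.13,4.7],"roll":-0.5}])

```text
clock: 3.18
eef_pos: [0.6041, -0.0809, 0.0727]
tool_rot: [0.464, 0.886, -0.0, -0.001]
ft_force: [0.0, 0.5, -0.5]
grip_width: 0.0427
```

```bash
python3 -c "
from h import *
st()"
```

```text
{'clock': 3.183, 'eef_pos': [0.604, -0.081, 0.073], 'ft_force': [0.009, 0.505, -0.542], 'ft_torque': [0.011, -0.021, -0.026], 'tau': [0.012, -51.439, 23.851, -0.544, 0.0, 0.011], 'grip_width': 0.043} q6 -0.738
```

Request:
play_rows(motion=[{"fingers":0.3,"translation":[0,0,0],"roll":0},{"fingers":0.6,"translation":[0,0,0],"roll":0},{"fingers":1,"translation":[0,0,0],"roll":0},{"fingers":1,"translation":[0,0,0],"roll":0},{"fingers":1,"translation":[0,0,0],"roll":0},{"fingers":1,"translation":[0,0,0],"roll":0},{"fingers":1,"translation":[0,0,0],"roll":0}])

```text
clock: 3.77
eef_pos: [0.6052, -0.0802, 0.0755]
tool_rot: [0.464, 0.886, 0.001, 0.0]
ft_force: [-4.0, 5.3, 6.3]
grip_width: 0.0087
```

```bash
python3 -c "
from h import *
st();go([0,0,0],125)"
```

```text
{'clock': 3.767, 'eef_pos': [0.605, -0.08, 0.075], 'ft_force': [-3.968, 5.346, 6.259], 'ft_torque': [0.914, 0.664, -0.159], 'tau': [-2.255, -46.791, 22.783, -1.475, -1.124, -0.116], 'grip_width': 0.009} q6 -0.739
A 124.7 delta cm [ 41.08 -45.17   7.5 ] roll -0.3 q1,q6 [-0.133 -0.739] t 3.7667
```

Request:
play_rows(motion=[{"fingers":1,"translation":[0.1,0,-0.05],"roll":0},{"fingers":1,"translation":[0.1,0,-0.01],"roll":6},{"fingers":1,"translation":[0.1,0,0.02],"roll":12},{"fingers":1,"translation":[0.1,0,0.05],"roll":18},{"fingers":1,"translation":[0.1,0,0.08],"roll":24},{"fingers":1,"translation":[0.1,0,0.12],"roll":30},{"fingers":1,"translation":[0.1,0,0.15],"roll":36},{"fingers":1,"translation":[0.1,0,0.18],"roll":42},{"fingers":1,"translation":[0.1,0,0.18],"roll":42},{"fingers":1,"translation":[0.1,0,0.18],"roll":42}])

```text
clock: 4.6
eef_pos: [0.605, -0.0797, 0.0732]
tool_rot: [0.75, 0.662, 0.001, 0.0]
ft_force: [-1.3, 4.8, 5.4]
grip_width: 0.0085
```

```bash
cat >> h.py <<'E'
def feel():
    from scipy.spatial.transform import Rotation as Ro
    o=bot.get_obs(); R=Ro.from_quat(o["tool_rot"]).as_matrix()
    print("t",o["clock"].__round__(2),"q6deg",np.degrees(o["joint_pos"][5]).round(1),"A",np.degrees(np.arctan2(R[1,0],R[0,0])).round(1),"tau6",o["tau"][5].round(3),"Tz",o["ft_torque"][2].round(3),"Ftool",(R.T@o["ft_force"]).round(1),"eef",o["eef_pos"].round(4),"w",o["grip_width"].round(4),"vel6",o["joint_vel"][5].round(3))
E
python3 -c "
from h import *
feel()"
```

```text
Traceback (most recent call last):
  File "h.py", line 58, in feel
    print("t",o["clock"].__round__(2),"q6deg",np.degrees(o["joint_pos"][5]).round(1),"A",np.degrees(np.arctan2(R[1,0],R[0,0])).round(1),"tau6",o["tau"][5].round(3),"Tz",o["ft_torque"][2].round(3),"Ftool",(R.T@o["ft_force"]).round(1),"eef",o["eef_pos"].round(4),"w",o["grip_width"].round(4),"vel6",o["joint_vel"][5].round(3))
                                                                                                                                                                                                                                                                         ^^^^^^^^^^^^^^^^^^^^^
AttributeError: 'float' object has no attribute 'round'
```

```bash
sed -i 's/o\["grip_width"\].round(4)/round(o["grip_width"],4)/' h.py
python3 -c "
from h import *
feel()"
```

```text
t 4.6 q6deg -0.4 A 82.9 tau6 -0.047 Tz -0.096 Ftool [ 4.6 -1.9 -5.4] eef [ 0.605  -0.0797  0.0732] w 0.0085 vel6 -0.008
```

Request:
play_rows(motion=[{"fingers":1,"translation":[0.15,0,-0.07],"roll":6},{"fingers":1,"translation":[0.15,0,-0.04],"roll":12},{"fingers":1,"translation":[0.15,0,0],"roll":18},{"fingers":1,"translation":[0.15,0,0.04],"roll":24},{"fingers":1,"translation":[0.15,0,0.08],"roll":30},{"fingers":1,"translation":[0.15,0,0.12],"roll":36},{"fingers":1,"translation":[0.15,0,0.16],"roll":42},{"fingers":1,"translation":[0.15,0,0.18],"roll":46},{"fingers":1,"translation":[0.15,0,0.18],"roll":46},{"fingers":1,"translation":[0.15,0,0.18],"roll":46}])

```text
clock: 5.43
eef_pos: [0.6051, -0.0791, 0.0708]
tool_rot: [0.949, 0.316, 0.0, 0.0]
ft_force: [-0.9, 2.1, 2.2]
grip_width: 0.0088
```

```bash
python3 -c "
from h import *
feel()"
```

```text
t 5.43 q6deg 45.7 A 36.9 tau6 -0.046 Tz -0.096 Ftool [ 0.5 -2.2 -2.2] eef [ 0.6051 -0.0791  0.0708] w 0.0088 vel6 0.006
```

Request:
play_rows(motion=[{"fingers":1,"translation":[0.03,-0.05,0.03],"roll":6},{"fingers":1,"translation":[0.03,-0.05,0.06],"roll":12},{"fingers":1,"translation":[0.03,-0.05,0.1],"roll":18},{"fingers":1,"translation":[0.03,-0.05,0.13],"roll":24},{"fingers":1,"translation":[0.03,-0.05,0.17],"roll":30},{"fingers":1,"translation":[0.03,-0.05,0.17],"roll":30},{"fingers":1,"translation":[0.03,-0.05,0.17],"roll":30}])

```text
clock: 6.02
eef_pos: [0.6053, -0.0789, 0.0692]
tool_rot: [0.998, 0.06, 0.001, 0.001]
ft_force: [0.3, 0.1, 0.9]
grip_width: 0.009
```

```bash
python3 -c "
from h import *
feel()"
```

```text
t 6.02 q6deg 75.7 A 6.9 tau6 -0.016 Tz -0.05 Ftool [ 0.3 -0.  -0.9] eef [ 0.6053 -0.0789  0.0692] w 0.009 vel6 0.005
```

Request:
play_rows(motion=[{"fingers":1,"translation":[0,0,0.03],"roll":6},{"fingers":1,"translation":[0,0,0.06],"roll":12},{"fingers":1,"translation":[0,0,0.1],"roll":18},{"fingers":1,"translation":[0,0,0.13],"roll":24},{"fingers":1,"translation":[0,0,0.13],"roll":24},{"fingers":1,"translation":[0,0,0.13],"roll":24}])

```text
clock: 6.52
eef_pos: [0.6056, -0.0788, 0.068]
tool_rot: [0.989, -0.148, 0.001, 0.0]
ft_force: [4.1, -0.7, 1.2]
grip_width: 0.009
```

```bash
python3 -c "
from h import *
feel()"
```

```text
t 6.52 q6deg 99.6 A -17.0 tau6 -0.013 Tz -0.082 Ftool [ 4.2 -0.5 -1.2] eef [ 0.6056 -0.0788  0.068 ] w 0.009 vel6 0.006
```

Request:
play_rows(motion=[{"fingers":1,"translation":[0.08,0,0.03],"roll":6},{"fingers":1,"translation":[0.08,0,0.06],"roll":12},{"fingers":1,"translation":[0.08,0,0.1],"roll":18},{"fingers":1,"translation":[0.08,0,0.13],"roll":24},{"fingers":1,"translation":[0.08,0,0.13],"roll":24},{"fingers":1,"translation":[0.08,0,0.13],"roll":24}])

```text
clock: 7.02
eef_pos: [0.6059, -0.0789, 0.0667]
tool_rot: [0.937, -0.35, 0.001, 0.0]
ft_force: [2.2, -1.4, 2.4]
grip_width: 0.009
```

```bash
python3 -c "
from h import *
feel()"
```

```text
t 7.02 q6deg 123.6 A -41.0 tau6 -0.009 Tz -0.052 Ftool [ 2.6 -0.4 -2.4] eef [ 0.6059 -0.0789  0.0667] w 0.009 vel6 0.006
```

Request:
play_rows(motion=[{"fingers":1,"translation":[0.04,0,0.02],"roll":6},{"fingers":1,"translation":[0.04,0,0.05],"roll":12},{"fingers":1,"translation":[0.04,0,0.08],"roll":18},{"fingers":1,"translation":[0.04,0,0.12],"roll":24},{"fingers":1,"translation":[0.04,0,0.12],"roll":24},{"fingers":1,"translation":[0.04,0,0.12],"roll":24}])

```text
clock: 7.52
eef_pos: [0.6062, -0.079, 0.066]
tool_rot: [0.843, -0.538, 0.001, -0.0]
ft_force: [-0.1, -1.3, 5.4]
grip_width: 0.0086
```

```bash
python3 -c "
from h import *
feel()"
```

```text
t 7.52 q6deg 147.6 A -65.0 tau6 -0.008 Tz 0.009 Ftool [ 1.1  0.6 -5.4] eef [ 0.6062 -0.079   0.066 ] w 0.0086 vel6 0.001
```

Request:
play_rows(motion=[{"fingers":1,"translation":[0,0,0.0],"roll":6},{"fingers":1,"translation":[0,0,0.02],"roll":12},{"fingers":1,"translation":[0,0,0.05],"roll":18},{"fingers":1,"translation":[0,0,0.05],"roll":18},{"fingers":1,"translation":[0,0,0.05],"roll":18}])

```text
clock: 7.93
eef_pos: [0.6063, -0.0792, 0.0656]
tool_rot: [0.749, -0.663, 0.001, -0.0]
ft_force: [1.6, -1.5, 5.6]
grip_width: 0.0091
```

```bash
python3 -c "
from h import *
feel()"
```

```text
t 7.93 q6deg 165.6 A -83.1 tau6 0.059 Tz -0.04 Ftool [ 1.7 -1.4 -5.6] eef [ 0.6063 -0.0792  0.0656] w 0.0091 vel6 -0.007
```

Request:
play_rows(motion=[{"fingers":1,"translation":[0,0,0.0],"roll":6},{"fingers":1,"translation":[0,0,0.0],"roll":12},{"fingers":1,"translation":[0,0,0.0],"roll":12},{"fingers":1,"translation":[0,0,0.0],"roll":12},{"fingers":1,"translation":[0,0,0.0],"roll":12}])

```text
clock: 8.35
eef_pos: [0.6063, -0.0793, 0.0654]
tool_rot: [-0.676, 0.737, -0.001, 0.0]
ft_force: [1.2, -1.4, 5.3]
grip_width: 0.0092
```

```bash
python3 -c "
from h import *
feel()"
```

```text
t 8.35 q6deg 177.5 A -95.0 tau6 0.058 Tz 0.06 Ftool [ 1.3 -1.3 -5.3] eef [ 0.6063 -0.0793  0.0654] w 0.0092 vel6 -0.001
```

Request:
play_rows(motion=[{"fingers":0.5,"translation":[0,0,0],"roll":0},{"fingers":0,"translation":[0,0,0],"roll":0},{"fingers":0,"translation":[0,0,0],"roll":0},{"fingers":0,"translation":[0,0,-1.5],"roll":0},{"fingers":0,"translation":[0,0,-3.5],"roll":0},{"fingers":0,"translation":[0,0,-4],"roll":-7},{"fingers":0,"translation":[0,0,-4],"roll":-14},{"fingers":0,"translation":[0,0,-4],"roll":-21},{"fingers":0,"translation":[0,0,-4],"roll":-28},{"fingers":0,"translation":[0,0,-4],"roll":-35},{"fingers":0,"translation":[0,0,-4],"roll":-42},{"fingers":0,"translation":[0,0,-4],"roll":-49},{"fingers":0,"translation":[0,0,-4],"roll":-56},{"fingers":0,"translation":[0,0,-4],"roll":-63},{"fingers":0,"translation":[0,0,-4],"roll":-70},{"fingers":0,"translation":[0,0,-4],"roll":-77},{"fingers":0,"translation":[0,0,-4],"roll":-84},{"fingers":0,"translation":[0,0,-4],"roll":-91}])

```text
clock: 9.85
eef_pos: [0.6048, -0.0783, 0.1038]
tool_rot: [0.999, -0.033, -0.001, -0.0]
ft_force: [-0.6, 0.7, -0.4]
grip_width: 0.0429
```

Request:
play_rows(motion=[{"fingers":0,"translation":[0,0,0],"roll":-7},{"fingers":0,"translation":[0,0,0],"roll":-14},{"fingers":0,"translation":[0,0,0],"roll":-21},{"fingers":0,"translation":[0,0,0],"roll":-28},{"fingers":0,"translation":[0,0,0],"roll":-35},{"fingers":0,"translation":[0,0,0],"roll":-42},{"fingers":0,"translation":[0,0,0],"roll":-49},{"fingers":0,"translation":[0,0,0],"roll":-56},{"fingers":0,"translation":[0,0,0],"roll":-63},{"fingers":0,"translation":[0,0,0],"roll":-70},{"fingers":0,"translation":[0,0,0],"roll":-77},{"fingers":0,"translation":[0,0,0],"roll":-84},{"fingers":0,"translation":[0,0,0],"roll":-89},{"fingers":0,"translation":[0,0,0],"roll":-89}])

```text
clock: 11.02
eef_pos: [0.6049, -0.0783, 0.1038]
tool_rot: [0.738, 0.675, -0.001, -0.001]
ft_force: [0.1, 0.0, 0.2]
grip_width: 0.0424
```

```bash
python3 -c "
from h import *
feel();go([.6063,-.0790,.0655],85)"
```

```text
t 11.02 q6deg -2.3 A 84.9 tau6 -0.644 Tz -0.035 Ftool [ 0.   0.1 -0.2] eef [ 0.6049 -0.0783  0.1038] w 0.0424 vel6 0.125
A 84.9 delta cm [-0.06  0.16  3.83] roll -0.1 q1,q6 [-0.129 -0.04 ] t 11.0167
```

Request:
play_rows(motion=[{"fingers":0,"translation":[-0.06,0.06,2],"roll":0},{"fingers":0,"translation":[-0.06,0.06,3.7],"roll":0},{"fingers":0,"translation":[-0.06,0.06,3.7],"roll":0},{"fingers":0.5,"translation":[-0.06,0.06,3.7],"roll":0},{"fingers":1,"translation":[-0.06,0.06,3.7],"roll":0},{"fingers":1,"translation":[-0.06,0.06,3.7],"roll":0},{"fingers":1,"translation":[-0.06,0.06,3.7],"roll":0},{"fingers":1,"translation":[-0.06,0.06,3.6],"roll":0},{"fingers":1,"translation":[-0.06,0.06,3.6],"roll":0},{"fingers":1,"translation":[-0.06,0.06,3.6],"roll":0}])

```text
clock: 11.85
eef_pos: [0.6069, -0.0795, 0.069]
tool_rot: [0.739, 0.674, 0.0, 0.001]
ft_force: [1.9, -0.4, -3.0]
grip_width: 0.0086
```

```bash
python3 -c "
from h import *
feel()"
```

```text
t 11.85 q6deg -2.2 A 84.7 tau6 0.233 Tz 0.275 Ftool [-0.2  1.9  3. ] eef [ 0.6069 -0.0795  0.069 ] w 0.0086 vel6 -0.0
```

Request:
play_rows(motion=[{"fingers":1,"translation":[0,0,0.03],"roll":6},{"fingers":1,"translation":[0,0,0.06],"roll":10},{"fingers":1,"translation":[0,0,0.06],"roll":10},{"fingers":1,"translation":[0,0,0.06],"roll":10}])

```text
clock: 12.18
eef_pos: [0.6069, -0.0797, 0.0687]
tool_rot: [0.794, 0.607, 0.0, 0.001]
ft_force: [2.0, -0.3, 0.6]
grip_width: 0.0086
```

```bash
python3 -c "
from h import *
feel()"
```

```text
t 12.18 q6deg 7.7 A 74.8 tau6 0.216 Tz 0.155 Ftool [ 0.2  2.  -0.6] eef [ 0.6069 -0.0797  0.0687] w 0.0086 vel6 -0.002
```

```bash
cat >> h.py <<'E'
def feel3(n=4):
    o=[]
    for _ in range(n): bot.camera("side"); o.append(bot.get_obs())
    print("tau6",[x["tau"][5].round(3) for x in o],"Tz",[x["ft_torque"][2].round(3) for x in o],"mean",np.mean([x["ft_torque"][2] for x in o]).round(3)); feel()
E
python3 -c "
from h import *
feel3(6)"
```

```text
tau6 [np.float64(0.174), np.float64(0.176), np.float64(0.186), np.float64(0.196), np.float64(0.204), np.float64(0.211)] Tz [np.float64(0.156), np.float64(0.202), np.float64(0.183), np.float64(0.228), np.float64(0.217), np.float64(0.223)] mean 0.202
t 12.48 q6deg 7.8 A 74.7 tau6 0.211 Tz 0.223 Ftool [-0.4  2.4 -1.7] eef [ 0.6069 -0.0797  0.0687] w 0.0088 vel6 0.0
```

Request:
play_rows(motion=[{"fingers":1,"translation":[0,0,0.03],"roll":6},{"fingers":1,"translation":[0,0,0.06],"roll":12},{"fingers":1,"translation":[0,0,0.06],"roll":12},{"fingers":1,"translation":[0,0,0.06],"roll":12}])

```text
clock: 12.82
eef_pos: [0.6069, -0.0799, 0.0685]
tool_rot: [0.853, 0.521, 0.0, 0.001]
ft_force: [1.7, -2.6, 5.0]
grip_width: 0.0089
```

```bash
python3 -c "
from h import *
feel3(4)"
```

```text
tau6 [np.float64(0.129), np.float64(0.121), np.float64(0.12), np.float64(0.119)] Tz [np.float64(0.057), np.float64(0.173), np.float64(0.123), np.float64(0.16)] mean 0.128
t 13.02 q6deg 19.7 A 62.9 tau6 0.119 Tz 0.16 Ftool [-1.5  1.6 -5.6] eef [ 0.6069 -0.0799  0.0685] w 0.0088 vel6 0.0
```

Run:
```python
from h import *
c=bot.camera("side")
cv2.imwrite("pics/g2.png",cv2.resize(c["pixels"][190:270,300:410,::-1],None,fx=7,fy=7,interpolation=cv2.INTER_CUBIC))
```

```text
(no output)
```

View pics/g2.png

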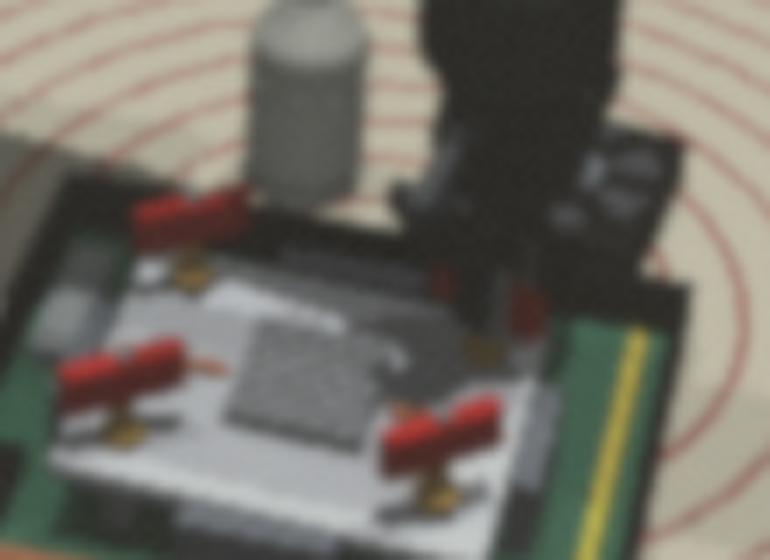

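The wing of nut a is gripped, with its red ends visible at crop (440,280) and (525,310). It has followed the turn, and its foot has sunk about 4 px, roughly 12 mm. The torque readings are ambiguous, so I'll compare slow forward and reverse motion to separate friction from the stop torque.

Request:
play_rows(motion=[{"fingers":1,"translation":[0,0,-0.05],"roll":-1.2},{"fingers":1,"translation":[0,0,-0.05],"roll":-2.4},{"fingers":1,"translation":[0,0,-0.05],"roll":-3.6},{"fingers":1,"translation":[0,0,-0.05],"roll":-4.8},{"fingers":1,"translation":[0,0,-0.05],"roll":-6}])

```text
clock: 13.48
eef_pos: [0.607, -0.0795, 0.0686]
tool_rot: [0.825, 0.565, 0.001, 0.0]
ft_force: [2.5, -3.5, 4.5]
grip_width: 0.0086
```

```bash
python3 -c "
from h import *
feel();feel3(4)"
```

```text
t 13.48 q6deg 13.7 A 68.9 tau6 0.148 Tz -0.077 Ftool [-2.4  3.6 -4.5] eef [ 0.607  -0.0795  0.0686] w 0.0086 vel6 -0.247
tau6 [np.float64(-0.105), np.float64(-0.105), np.float64(0.0), np.float64(0.023)] Tz [np.float64(0.032), np.float64(0.013), np.float64(0.073), np.float64(-0.03)] mean 0.022
t 13.68 q6deg 13.8 A 68.8 tau6 0.023 Tz -0.03 Ftool [-1.1  3.9 -5.4] eef [ 0.607  -0.0795  0.0686] w 0.0087 vel6 -0.001
```

Request:
play_rows(motion=[{"fingers":1,"translation":[0,0,0],"roll":1.2},{"fingers":1,"translation":[0,0,0],"roll":2.4},{"fingers":1,"translation":[0,0,0],"roll":3.6},{"fingers":1,"translation":[0,0,0],"roll":4.8},{"fingers":1,"translation":[0,0,0],"roll":6}])

```text
clock: 14.1
eef_pos: [0.6068, -0.0798, 0.0685]
tool_rot: [0.854, 0.521, 0.0, 0.001]
ft_force: [-0.0, -6.5, 6.1]
grip_width: 0.0094
```

```bash
python3 -c "
from h import *
feel();feel3(4)"
```

```text
t 14.1 q6deg 19.8 A 62.8 tau6 0.317 Tz 0.564 Ftool [-5.8  3.  -6.1] eef [ 0.6068 -0.0798  0.0685] w 0.0094 vel6 0.253
tau6 [np.float64(0.545), np.float64(0.53), np.float64(0.456), np.float64(0.44)] Tz [np.float64(0.488), np.float64(0.461), np.float64(0.415), np.float64(0.442)] mean 0.452
t 14.3 q6deg 19.7 A 62.8 tau6 0.44 Tz 0.442 Ftool [-2.2  3.4 -5.8] eef [ 0.6067 -0.08    0.0685] w 0.0086 vel6 0.001
```

The slow test separates the two. At this angle the held torque is about 0.45 clockwise and about 0.02 after backing off, and contact seems to have come near 185°. Nut a is snug at about 240°, so I'll release it and go to nut c.

Request:
play_rows(motion=[{"fingers":0.5,"translation":[0,0,0],"roll":0},{"fingers":0,"translation":[0,0,0],"roll":0},{"fingers":0,"translation":[0,0,0],"roll":0},{"fingers":0,"translation":[0,0,-2],"roll":0},{"fingers":0,"translation":[0,0,-4],"roll":0},{"fingers":0,"translation":[0,0,-5.5],"roll":0},{"fingers":0,"translation":[0,0,-5.5],"roll":-7},{"fingers":0,"translation":[0,0,-5.5],"roll":-14}])

```text
clock: 14.97
eef_pos: [0.6062, -0.0787, 0.1236]
tool_rot: [0.782, 0.623, 0.0, -0.0]
ft_force: [-0.5, 0.6, -0.5]
grip_width: 0.0427
```

```bash
python3 -c "
from h import *
feel();go([.480,-.172,.12],128)"
```

```text
t 14.97 q6deg 5.5 A 77.1 tau6 1.276 Tz -0.011 Ftool [ 0.5 -0.7  0.5] eef [ 0.6062 -0.0787  0.1236] w 0.0427 vel6 -1.458
A 77.1 delta cm [-11.91 -10.21   0.35] roll -50.9 q1,q6 [-0.13   0.096] t 14.9667
```

Request:
play_rows(motion=[{"fingers":0,"translation":[-2,-1.7,0],"roll":-7},{"fingers":0,"translation":[-4,-3.4,0],"roll":-14},{"fingers":0,"translation":[-6,-5.1,0],"roll":-21},{"fingers":0,"translation":[-8,-6.8,0],"roll":-28},{"fingers":0,"translation":[-10,-8.5,0],"roll":-35},{"fingers":0,"translation":[-11.9,-10.2,0.3],"roll":-42},{"fingers":0,"translation":[-11.9,-10.2,0.3],"roll":-49},{"fingers":0,"translation":[-11.9,-10.2,0.3],"roll":-51},{"fingers":0,"translation":[-11.9,-10.2,0.3],"roll":-51},{"fingers":0,"translation":[-11.9,-10.2,0.3],"roll":-51}])

```text
clock: 15.8
eef_pos: [0.479, -0.1712, 0.1194]
tool_rot: [0.441, 0.898, 0.0, -0.001]
ft_force: [-0.1, -0.1, -0.6]
grip_width: 0.0429
```

Run:
```python
from h import *
feel();go([.480,-.172,.072],128)
c=bot.camera("top")
cv2.imwrite("pics/g3.png",cv2.resize(c["pixels"][110:200,315:405,::-1],None,fx=6,fy=6,interpolation=cv2.INTER_CUBIC))
```

```text
t 15.8 q6deg -57.4 A 127.7 tau6 -0.038 Tz -0.031 Ftool [ 0.  -0.2  0.6] eef [ 0.479  -0.1712  0.1194] w 0.0429 vel6 0.003
A 127.7 delta cm [-0.13  0.04  4.74] roll -0.3 q1,q6 [-0.344 -1.001] t 15.8
```

View pics/g3.png

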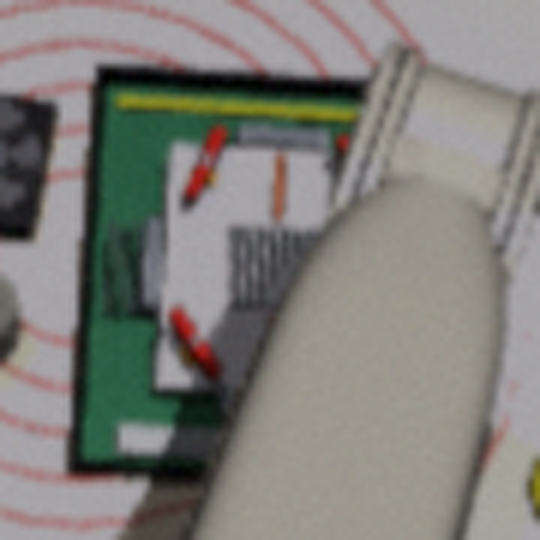

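In the top crop, nut a's wing is at (205,165), now at about −28° as intended. Nut d at (195,340) is untouched. Now I'll descend on nut c.

Request:
play_rows(motion=[{"fingers":0,"translation":[-0.1,0.04,1.5],"roll":0},{"fingers":0,"translation":[-0.1,0.04,3],"roll":0},{"fingers":0,"translation":[-0.1,0.04,4.7],"roll":0},{"fingers":0,"translation":[-0.1,0.04,4.7],"roll":0},{"fingers":0.5,"translation":[-0.1,0.04,4.7],"roll":0},{"fingers":1,"translation":[-0.1,0.04,4.7],"roll":0},{"fingers":1,"translation":[-0.1,0.04,4.7],"roll":0},{"fingers":1,"translation":[-0.1,0.04,4.7],"roll":0},{"fingers":1,"translation":[-0.1,0.04,4.7],"roll":0}])

```text
clock: 16.6
eef_pos: [0.4806, -0.1716, 0.074]
tool_rot: [0.44, 0.898, 0.001, -0.0]
ft_force: [-3.4, 4.0, 4.8]
grip_width: 0.0089
```

```bash
python3 -c "
from h import *
feel()"
```

```text
t 16.6 q6deg -57.4 A 127.7 tau6 -0.105 Tz -0.107 Ftool [ 5.3 -0.2 -4.8] eef [ 0.4806 -0.1716  0.074 ] w 0.0089 vel6 -0.0
```

Request:
play_rows(motion=[{"fingers":1,"translation":[0.12,0,-0.02],"roll":5},{"fingers":1,"translation":[0.12,0,0.02],"roll":11},{"fingers":1,"translation":[0.12,0,0.06],"roll":17},{"fingers":1,"translation":[0.12,0,0.1],"roll":23},{"fingers":1,"translation":[0.12,0,0.14],"roll":29},{"fingers":1,"translation":[0.12,0,0.17],"roll":35},{"fingers":1,"translation":[0.12,0,0.2],"roll":41},{"fingers":1,"translation":[0.12,0,0.24],"roll":47},{"fingers":1,"translation":[0.12,0,0.27],"roll":53},{"fingers":1,"translation":[0.12,0,0.3],"roll":59},{"fingers":1,"translation":[0.12,0,0.34],"roll":65},{"fingers":1,"translation":[0.12,0,0.37],"roll":71},{"fingers":1,"translation":[0.12,0,0.4],"roll":76},{"fingers":1,"translation":[0.12,0,0.42],"roll":78},{"fingers":1,"translation":[0.12,0,0.43],"roll":80},{"fingers":1,"translation":[0.12,0,0.43],"roll":80}])

```text
clock: 17.93
eef_pos: [0.4804, -0.1726, 0.0696]
tool_rot: [0.915, 0.404, -0.0, 0.002]
ft_force: [-1.5, -1.9, 3.8]
grip_width: 0.0089
```

```bash
python3 -c "
from h import *
feel()"
```

```text
t 17.93 q6deg 22.6 A 47.7 tau6 0.25 Tz 0.017 Ftool [-2.4  0.2 -3.8] eef [ 0.4804 -0.1726  0.0696] w 0.0089 vel6 -0.042
```

Request:
play_rows(motion=[{"fingers":1,"translation":[-0.05,0,0.03],"roll":6},{"fingers":1,"translation":[-0.05,0,0.06],"roll":12},{"fingers":1,"translation":[-0.05,0,0.1],"roll":18},{"fingers":1,"translation":[-0.05,0,0.13],"roll":24},{"fingers":1,"translation":[-0.05,0,0.14],"roll":26},{"fingers":1,"translation":[-0.05,0,0.15],"roll":28},{"fingers":1,"translation":[-0.05,0,0.16],"roll":30},{"fingers":1,"translation":[-0.05,0,0.16],"roll":30}])

```text
clock: 18.6
eef_pos: [0.4799, -0.1729, 0.0679]
tool_rot: [0.988, 0.154, 0.0, 0.001]
ft_force: [-2.5, -2.5, 4.5]
grip_width: 0.009
```

```bash
python3 -c "
from h import *
feel()"
```

```text
t 18.6 q6deg 52.6 A 17.7 tau6 0.242 Tz -0.044 Ftool [-3.1  1.6 -4.5] eef [ 0.4799 -0.1729  0.0679] w 0.009 vel6 -0.04
```

Request:
play_rows(motion=[{"fingers":1,"translation":[0,0,0.03],"roll":6},{"fingers":1,"translation":[0,0,0.06],"roll":12},{"fingers":1,"translation":[0,0,0.1],"roll":18},{"fingers":1,"translation":[0,0,0.13],"roll":24},{"fingers":1,"translation":[0,0,0.14],"roll":26},{"fingers":1,"translation":[0,0,0.15],"roll":28},{"fingers":1,"translation":[0,0,0.16],"roll":30},{"fingers":1,"translation":[0,0,0.16],"roll":30}])

```text
clock: 19.27
eef_pos: [0.4794, -0.1728, 0.0663]
tool_rot: [0.994, -0.107, 0.0, 0.001]
ft_force: [-3.8, -2.0, 6.1]
grip_width: 0.0088
```

```bash
python3 -c "
from h import *
feel()"
```

```text
t 19.27 q6deg 82.5 A -12.3 tau6 0.215 Tz 0.01 Ftool [-3.3  2.8 -6.1] eef [ 0.4794 -0.1728  0.0663] w 0.0088 vel6 -0.033
```

Request:
play_rows(motion=[{"fingers":1,"translation":[-0.06,0.05,0],"roll":6},{"fingers":1,"translation":[-0.06,0.05,0.03],"roll":12},{"fingers":1,"translation":[-0.06,0.05,0.06],"roll":14},{"fingers":1,"translation":[-0.06,0.05,0.07],"roll":16},{"fingers":1,"translation":[-0.06,0.05,0.08],"roll":18},{"fingers":1,"translation":[-0.06,0.05,0.08],"roll":18}])

```text
clock: 19.77
eef_pos: [0.4791, -0.1727, 0.0655]
tool_rot: [0.965, -0.261, 0.001, 0.001]
ft_force: [-2.7, -1.4, 5.6]
grip_width: 0.0091
```

```bash
python3 -c "
from h import *
feel3(2)"
```

```text
tau6 [np.float64(0.051), np.float64(0.005)] Tz [np.float64(-0.009), np.float64(-0.022)] mean -0.015
t 19.87 q6deg 100.4 A -30.2 tau6 0.005 Tz -0.022 Ftool [-0.9  1.7 -5.7] eef [ 0.4791 -0.1727  0.0655] w 0.009 vel6 -0.002
```

Request:
play_rows(motion=[{"fingers":1,"translation":[0,0,0.03],"roll":6},{"fingers":1,"translation":[0,0,0.06],"roll":12},{"fingers":1,"translation":[0,0,0.07],"roll":14},{"fingers":1,"translation":[0,0,0.08],"roll":16},{"fingers":1,"translation":[0,0,0.09],"roll":18},{"fingers":1,"translation":[0,0,0.09],"roll":18}])

```text
clock: 20.37
eef_pos: [0.4789, -0.1725, 0.0648]
tool_rot: [0.913, -0.409, 0.0, 0.0]
ft_force: [-3.1, -0.2, 7.4]
grip_width: 0.0089
```

```bash
python3 -c "
from h import *
feel3(2)"
```

```text
tau6 [np.float64(0.111), np.float64(0.065)] Tz [np.float64(0.047), np.float64(0.102)] mean 0.074
t 20.47 q6deg 118.4 A -48.2 tau6 0.065 Tz 0.102 Ftool [-2.4  2.9 -7.9] eef [ 0.4788 -0.1725  0.0647] w 0.009 vel6 -0.002
```

Request:
play_rows(motion=[{"fingers":1,"translation":[-0.03,0.05,-0.08],"roll":4},{"fingers":1,"translation":[-0.03,0.05,-0.05],"roll":8},{"fingers":1,"translation":[-0.03,0.05,-0.03],"roll":12},{"fingers":1,"translation":[-0.03,0.05,-0.02],"roll":14},{"fingers":1,"translation":[-0.03,0.05,-0.01],"roll":16},{"fingers":1,"translation":[-0.03,0.05,0],"roll":18},{"fingers":1,"translation":[-0.03,0.05,0],"roll":18}])

```text
clock: 21.05
eef_pos: [0.4787, -0.1723, 0.0644]
tool_rot: [0.838, -0.546, 0.001, -0.0]
ft_force: [-0.7, -0.0, 5.6]
grip_width: 0.0091
```

```bash
python3 -c "
from h import *
feel3(3)"
```

```text
tau6 [np.float64(0.214), np.float64(0.166), np.float64(0.159)] Tz [np.float64(0.119), np.float64(0.157), np.float64(0.13)] mean 0.135
t 21.2 q6deg 136.3 A -66.1 tau6 0.159 Tz 0.13 Ftool [ 0.4  1.3 -6.2] eef [ 0.4787 -0.1722  0.0644] w 0.009 vel6 -0.002
```

Request:
play_rows(motion=[{"fingers":1,"translation":[0,0.03,0],"roll":3},{"fingers":1,"translation":[0,0.03,0.02],"roll":6},{"fingers":1,"translation":[0,0.03,0.03],"roll":9},{"fingers":1,"translation":[0,0.03,0.04],"roll":11},{"fingers":1,"translation":[0,0.03,0.05],"roll":13},{"fingers":1,"translation":[0,0.03,0.06],"roll":15},{"fingers":1,"translation":[0,0.03,0.06],"roll":15}])

```text
clock: 21.78
eef_pos: [0.4786, -0.172, 0.0641]
tool_rot: [0.76, -0.65, 0.0, -0.001]
ft_force: [-1.7, 0.8, 6.6]
grip_width: 0.0087
```

```bash
python3 -c "
from h import *
feel3(3)"
```

```text
tau6 [np.float64(0.332), np.float64(0.286), np.float64(0.279)] Tz [np.float64(0.267), np.float64(0.297), np.float64(0.291)] mean 0.285
t 21.93 q6deg 151.3 A -81.1 tau6 0.279 Tz 0.291 Ftool [-1.7  1.7 -6.7] eef [ 0.4786 -0.172   0.0641] w 0.0089 vel6 -0.0
```

Request:
play_rows(motion=[{"fingers":1,"translation":[0,0,-0.03],"roll":2},{"fingers":1,"translation":[0,0,-0.03],"roll":4},{"fingers":1,"translation":[0,0,-0.03],"roll":6},{"fingers":1,"translation":[0,0,-0.03],"roll":8},{"fingers":1,"translation":[0,0,-0.03],"roll":8}])

```text
clock: 22.35
eef_pos: [0.4786, -0.1719, 0.064]
tool_rot: [0.712, -0.702, 0.0, -0.001]
ft_force: [-0.3, 1.4, 5.6]
grip_width: 0.0094
```

```bash
python3 -c "
from h import *
feel3(3)"
```

```text
tau6 [np.float64(0.338), np.float64(0.294), np.float64(0.288)] Tz [np.float64(0.273), np.float64(0.287), np.float64(0.321)] mean 0.294
t 22.5 q6deg 159.3 A -89.1 tau6 0.288 Tz 0.321 Ftool [-1.7  1.6 -5. ] eef [ 0.4786 -0.1719  0.064 ] w 0.0092 vel6 -0.001
```

Request:
play_rows(motion=[{"fingers":0.5,"translation":[0,0,0],"roll":0},{"fingers":0,"translation":[0,0,0],"roll":0},{"fingers":0,"translation":[0,0,0],"roll":0},{"fingers":0,"translation":[0,0,-2],"roll":0},{"fingers":0,"translation":[0,0,-4],"roll":0},{"fingers":0,"translation":[0,0,-6],"roll":-6},{"fingers":0,"translation":[0,0,-6],"roll":-13},{"fingers":0,"translation":[0,0,-6],"roll":-20},{"fingers":0,"translation":[0,0,-6],"roll":-27},{"fingers":0,"translation":[0,0,-6],"roll":-34},{"fingers":0,"translation":[0,0,-6],"roll":-41},{"fingers":0,"translation":[0,0,-6],"roll":-48},{"fingers":0,"translation":[0,0,-6],"roll":-55},{"fingers":0,"translation":[0,0,-6],"roll":-62},{"fingers":0,"translation":[0,0,-6],"roll":-69},{"fingers":0,"translation":[0,0,-6],"roll":-76},{"fingers":0,"translation":[0,0,-6],"roll":-83},{"fingers":0,"translation":[0,0,-6],"roll":-90},{"fingers":0,"translation":[0,0,-6],"roll":-97},{"fingers":0,"translation":[0,0,-6],"roll":-104}])

```text
clock: 24.17
eef_pos: [0.4779, -0.1724, 0.1232]
tool_rot: [0.991, 0.131, -0.0, -0.0]
ft_force: [-0.3, 0.0, 0.3]
grip_width: 0.0426
```

```bash
python3 -c "
from h import *
feel();go([.599,-.1795,.12],132)"
```

```text
t 24.17 q6deg 55.1 A 15.1 tau6 1.207 Tz -0.015 Ftool [-0.3 -0.1 -0.3] eef [ 0.4779 -0.1724  0.1232] w 0.0426 vel6 -1.451
A 15.1 delta cm [11.51  3.84  0.31] roll -116.9 q1,q6 [-0.346  0.961] t 24.1667
```

Request:
play_rows(motion=[{"fingers":0,"translation":[1.1,0.4,0],"roll":-7},{"fingers":0,"translation":[2.2,0.8,0],"roll":-14},{"fingers":0,"translation":[3.3,1.2,0],"roll":-21},{"fingers":0,"translation":[4.4,1.6,0],"roll":-28},{"fingers":0,"translation":[5.5,2,0],"roll":-35},{"fingers":0,"translation":[6.6,2.4,0],"roll":-42},{"fingers":0,"translation":[7.7,2.8,0],"roll":-49},{"fingers":0,"translation":[8.8,3.2,0],"roll":-56},{"fingers":0,"translation":[9.9,3.5,0],"roll":-63},{"fingers":0,"translation":[11,3.7,0],"roll":-70},{"fingers":0,"translation":[11.5,3.84,0],"roll":-77},{"fingers":0,"translation":[11.5,3.84,0],"roll":-84},{"fingers":0,"translation":[11.5,3.84,0],"roll":-91},{"fingers":0,"translation":[11.5,3.84,0],"roll":-98},{"fingers":0,"translation":[11.5,3.84,0],"roll":-105},{"fingers":0,"translation":[11.5,3.84,0],"roll":-112},{"fingers":0,"translation":[11.5,3.84,0],"roll":-116.5},{"fingers":0,"translation":[11.5,3.84,0],"roll":-116.5},{"fingers":0,"translation":[11.5,3.84,0],"roll":-116.5}])

```text
clock: 25.75
eef_pos: [0.5988, -0.1803, 0.1231]
tool_rot: [0.414, 0.91, -0.0, -0.0]
ft_force: [0.1, 0.6, -0.2]
grip_width: 0.0425
```

Run:
```python
from h import *
feel();go([.599,-.1795,.072],132)
c=bot.camera("side")
cv2.imwrite("pics/g4.png",cv2.resize(c["pixels"][190:290,290:410,::-1],None,fx=6,fy=6,interpolation=cv2.INTER_CUBIC))
e=bot.get_obs()["eef_pos"];print((w2px(c,[e-[0,0,e[2]-.077]])-[290,190])*6)
```

```text
t 25.75 q6deg -57.9 A 131.1 tau6 -0.079 Tz 0.01 Ftool [0.4 0.4 0.2] eef [ 0.5988 -0.1803  0.1231] w 0.0425 vel6 0.005
A 131.1 delta cm [0.05 0.07 5.11] roll -0.9 q1,q6 [-0.292 -1.01 ] t 25.75
[[429.20185112 374.21595896]]
```

View pics/g4.png

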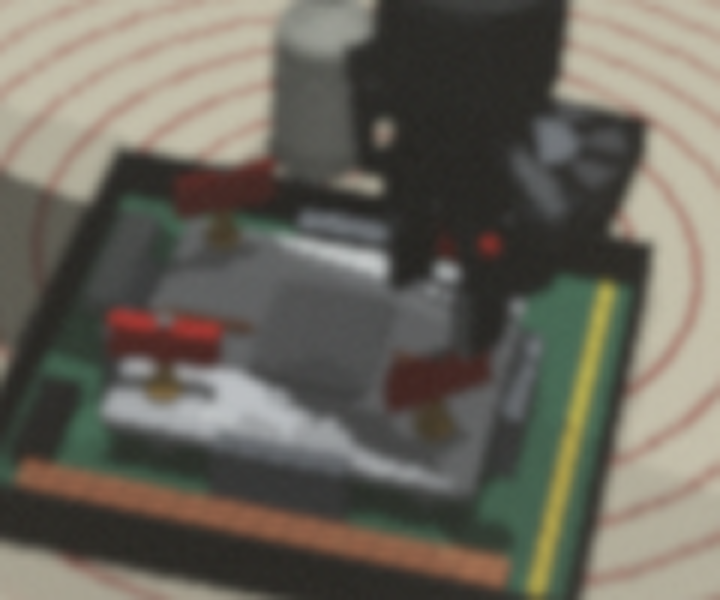

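The side crop shows nut b's wing at (437,380), with the TCP axis projected at (429,374), so alignment is good. Nut c's wing at (165,335) is turned and low. I'll grip nut b.

Request:
play_rows(motion=[{"fingers":0,"translation":[0.1,0.08,1.5],"roll":0},{"fingers":0,"translation":[0.1,0.08,3],"roll":0},{"fingers":0,"translation":[0.1,0.08,5],"roll":0},{"fingers":0,"translation":[0.1,0.08,5],"roll":0},{"fingers":0.5,"translation":[0.1,0.08,5],"roll":0},{"fingers":1,"translation":[0.1,0.08,5],"roll":0},{"fingers":1,"translation":[0.1,0.08,5],"roll":0},{"fingers":1,"translation":[0.1,0.08,5],"roll":0},{"fingers":1,"translation":[0.1,0.08,5],"roll":0}])

```text
clock: 26.55
eef_pos: [0.5997, -0.1792, 0.075]
tool_rot: [0.413, 0.911, 0.0, 0.001]
ft_force: [-1.3, 0.0, 3.6]
grip_width: 0.0087
```

```bash
python3 -c "
from h import *
feel()"
```

```text
t 26.55 q6deg -57.8 A 131.2 tau6 -0.107 Tz -0.091 Ftool [ 0.9 -1.  -3.6] eef [ 0.5997 -0.1792  0.075 ] w 0.0087 vel6 -0.003
```

Request:
play_rows(motion=[{"fingers":1,"translation":[0.02,0,-0.02],"roll":5},{"fingers":1,"translation":[0.02,0,0.02],"roll":11},{"fingers":1,"translation":[0.02,0,0.06],"roll":17},{"fingers":1,"translation":[0.02,0,0.1],"roll":23},{"fingers":1,"translation":[0.02,0,0.14],"roll":29},{"fingers":1,"translation":[0.02,0,0.17],"roll":35},{"fingers":1,"translation":[0.02,0,0.2],"roll":41},{"fingers":1,"translation":[0.02,0,0.24],"roll":47},{"fingers":1,"translation":[0.02,0,0.27],"roll":53},{"fingers":1,"translation":[0.02,0,0.3],"roll":59},{"fingers":1,"translation":[0.02,0,0.34],"roll":65},{"fingers":1,"translation":[0.02,0,0.37],"roll":71},{"fingers":1,"translation":[0.02,0,0.4],"roll":76},{"fingers":1,"translation":[0.02,0,0.42],"roll":78},{"fingers":1,"translation":[0.02,0,0.43],"roll":80},{"fingers":1,"translation":[0.02,0,0.43],"roll":80}])

```text
clock: 27.88
eef_pos: [0.5996, -0.1795, 0.0705]
tool_rot: [0.902, 0.432, 0.001, 0.001]
ft_force: [-0.1, -1.5, 3.6]
grip_width: 0.0087
```

```bash
python3 -c "
from h import *
feel3(2)"
```

```text
tau6 [np.float64(0.014), np.float64(-0.05)] Tz [np.float64(-0.132), np.float64(-0.055)] mean -0.093
t 27.98 q6deg 22.1 A 51.2 tau6 -0.05 Tz -0.055 Ftool [-2.2  1.  -4.3] eef [ 0.5996 -0.1795  0.0705] w 0.0089 vel6 0.002
```

Request:
play_rows(motion=[{"fingers":1,"translation":[0,0,0.03],"roll":6},{"fingers":1,"translation":[0,0,0.06],"roll":12},{"fingers":1,"translation":[0,0,0.08],"roll":15},{"fingers":1,"translation":[0,0,0.09],"roll":17},{"fingers":1,"translation":[0,0,0.1],"roll":19},{"fingers":1,"translation":[0,0,0.11],"roll":21},{"fingers":1,"translation":[0,0,0.11],"roll":21}])

```text
clock: 28.57
eef_pos: [0.5995, -0.1796, 0.0693]
tool_rot: [0.966, 0.26, 0.001, 0.001]
ft_force: [-0.7, -1.5, 4.7]
grip_width: 0.0088
```

```bash
python3 -c "
from h import *
feel3(2)"
```

```text
tau6 [np.float64(0.002), np.float64(-0.044)] Tz [np.float64(-0.105), np.float64(-0.064)] mean -0.085
t 28.67 q6deg 43.1 A 30.2 tau6 -0.044 Tz -0.064 Ftool [-0.9  1.8 -5.5] eef [ 0.5995 -0.1796  0.0693] w 0.0091 vel6 -0.0
```

Still running free at 101°, so I'll continue.

Request:
play_rows(motion=[{"fingers":1,"translation":[-0.02,0.03,0],"roll":6},{"fingers":1,"translation":[-0.02,0.03,0.03],"roll":12},{"fingers":1,"translation":[-0.02,0.03,0.07],"roll":18},{"fingers":1,"translation":[-0.02,0.03,0.09],"roll":22},{"fingers":1,"translation":[-0.02,0.03,0.1],"roll":24},{"fingers":1,"translation":[-0.02,0.03,0.11],"roll":26},{"fingers":1,"translation":[-0.02,0.03,0.11],"roll":26}])

```text
clock: 29.25
eef_pos: [0.5994, -0.1796, 0.0679]
tool_rot: [0.999, 0.037, 0.001, 0.001]
ft_force: [-0.9, -2.1, 4.5]
grip_width: 0.0088
```

```bash
python3 -c "
from h import *
feel3(2)"
```

```text
tau6 [np.float64(0.011), np.float64(-0.062)] Tz [np.float64(-0.069), np.float64(-0.073)] mean -0.071
t 29.35 q6deg 69.1 A 4.3 tau6 -0.062 Tz -0.073 Ftool [-0.5  2.1 -5.3] eef [ 0.5994 -0.1796  0.0678] w 0.0088 vel6 0.003
```

Request:
play_rows(motion=[{"fingers":1,"translation":[0,0,0.03],"roll":6},{"fingers":1,"translation":[0,0,0.06],"roll":12},{"fingers":1,"translation":[0,0,0.08],"roll":15},{"fingers":1,"translation":[0,0,0.09],"roll":17},{"fingers":1,"translation":[0,0,0.1],"roll":19},{"fingers":1,"translation":[0,0,0.11],"roll":21},{"fingers":1,"translation":[0,0,0.11],"roll":21}])

```text
clock: 29.93
eef_pos: [0.5993, -0.1796, 0.0667]
tool_rot: [0.989, -0.146, 0.001, 0.0]
ft_force: [-1.6, -1.5, 5.2]
grip_width: 0.0089
```

```bash
python3 -c "
from h import *
feel3(2)"
```

```text
tau6 [np.float64(0.0), np.float64(-0.046)] Tz [np.float64(-0.039), np.float64(-0.027)] mean -0.033
t 30.03 q6deg 90.1 A -16.7 tau6 -0.046 Tz -0.027 Ftool [ 0.5  1.7 -5.9] eef [ 0.5993 -0.1796  0.0667] w 0.0093 vel6 0.0
```

Request:
play_rows(motion=[{"fingers":1,"translation":[0,0.03,0],"roll":6},{"fingers":1,"translation":[0,0.03,0.03],"roll":12},{"fingers":1,"translation":[0,0.03,0.05],"roll":15},{"fingers":1,"translation":[0,0.03,0.06],"roll":17},{"fingers":1,"translation":[0,0.03,0.07],"roll":19},{"fingers":1,"translation":[0,0.03,0.08],"roll":21},{"fingers":1,"translation":[0,0.03,0.08],"roll":21}])

```text
clock: 30.62
eef_pos: [0.5992, -0.1796, 0.0656]
tool_rot: [0.946, -0.324, 0.001, -0.0]
ft_force: [0.3, -1.1, 4.5]
grip_width: 0.0091
```

```bash
python3 -c "
from h import *
feel3(2)"
```

```text
tau6 [np.float64(0.012), np.float64(-0.047)] Tz [np.float64(-0.087), np.float64(-0.068)] mean -0.077
t 30.72 q6deg 111.0 A -37.7 tau6 -0.047 Tz -0.068 Ftool [-0.   1.4 -3.9] eef [ 0.5992 -0.1796  0.0655] w 0.0085 vel6 0.005
```

Request:
play_rows(motion=[{"fingers":1,"translation":[0,0,0.02],"roll":6},{"fingers":1,"translation":[0,0,0.05],"roll":12},{"fingers":1,"translation":[0,0,0.06],"roll":14},{"fingers":1,"translation":[0,0,0.07],"roll":16},{"fingers":1,"translation":[0,0,0.08],"roll":18},{"fingers":1,"translation":[0,0,0.08],"roll":18}])

```text
clock: 31.22
eef_pos: [0.5991, -0.1795, 0.0648]
tool_rot: [0.884, -0.468, 0.001, -0.0]
ft_force: [0.6, -0.4, 4.9]
grip_width: 0.0087
```

```bash
python3 -c "
from h import *
feel3(2)"
```

```text
tau6 [np.float64(0.028), np.float64(-0.018)] Tz [np.float64(0.004), np.float64(-0.003)] mean 0.001
t 31.32 q6deg 129.0 A -55.7 tau6 -0.018 Tz -0.003 Ftool [ 0.8  0.2 -5.1] eef [ 0.5991 -0.1795  0.0647] w 0.0088 vel6 -0.0
```

Request:
play_rows(motion=[{"fingers":1,"translation":[0,0.02,0],"roll":5},{"fingers":1,"translation":[0,0.02,0.02],"roll":10},{"fingers":1,"translation":[0,0.02,0.04],"roll":14},{"fingers":1,"translation":[0,0.02,0.05],"roll":16},{"fingers":1,"translation":[0,0.02,0.06],"roll":18},{"fingers":1,"translation":[0,0.02,0.06],"roll":18}])

```text
clock: 31.82
eef_pos: [0.5991, -0.1794, 0.0645]
tool_rot: [0.8, -0.6, 0.001, -0.0]
ft_force: [0.5, -0.1, 6.3]
grip_width: 0.0091
```

```bash
python3 -c "
from h import *
feel3(2)"
```

```text
tau6 [np.float64(0.166), np.float64(0.12)] Tz [np.float64(0.089), np.float64(0.162)] mean 0.126
t 31.92 q6deg 147.0 A -73.7 tau6 0.12 Tz 0.162 Ftool [-0.5  0.2 -6.1] eef [ 0.5991 -0.1794  0.0645] w 0.0091 vel6 -0.0
```

Request:
play_rows(motion=[{"fingers":1,"translation":[0,0,0.02],"roll":5},{"fingers":1,"translation":[0,0,0.04],"roll":10},{"fingers":1,"translation":[0,0,0.05],"roll":12},{"fingers":1,"translation":[0,0,0.06],"roll":14},{"fingers":1,"translation":[0,0,0.07],"roll":16},{"fingers":1,"translation":[0,0,0.07],"roll":16}])

```text
clock: 32.42
eef_pos: [0.5991, -0.1793, 0.0643]
tool_rot: [0.709, -0.705, 0.001, -0.001]
ft_force: [-1.2, 0.8, 9.8]
grip_width: 0.009
```

```bash
python3 -c "
from h import *
feel3(2)"
```

```text
tau6 [np.float64(0.305), np.float64(0.259)] Tz [np.float64(0.292), np.float64(0.233)] mean 0.263
t 32.52 q6deg 163.0 A -89.6 tau6 0.259 Tz 0.233 Ftool [ 0.7  1.5 -9.3] eef [ 0.5991 -0.1793  0.0643] w 0.0093 vel6 -0.002
```

Request:
play_rows(motion=[{"fingers":1,"translation":[0,0,-0.04],"roll":2},{"fingers":1,"translation":[0,0,-0.04],"roll":4},{"fingers":1,"translation":[0,0,-0.04],"roll":6},{"fingers":1,"translation":[0,0,-0.04],"roll":8},{"fingers":1,"translation":[0,0,-0.04],"roll":8}])

```text
clock: 32.93
eef_pos: [0.5991, -0.1793, 0.0642]
tool_rot: [-0.658, 0.753, -0.0, 0.001]
ft_force: [0.0, -1.4, 6.4]
grip_width: 0.009
```

```bash
python3 -c "
from h import *
feel3(3)"
```

```text
tau6 [np.float64(0.348), np.float64(0.301), np.float64(0.295)] Tz [np.float64(0.276), np.float64(0.256), np.float64(0.263)] mean 0.265
t 33.08 q6deg 171.0 A -97.6 tau6 0.295 Tz 0.263 Ftool [-0.1  0.5 -6.8] eef [ 0.5991 -0.1793  0.0642] w 0.009 vel6 0.002
```

Request:
play_rows(motion=[{"fingers":0.5,"translation":[0,0,0],"roll":0},{"fingers":0,"translation":[0,0,0],"roll":0},{"fingers":0,"translation":[0,0,0],"roll":0},{"fingers":0,"translation":[0,0,-2],"roll":0},{"fingers":0,"translation":[0,0,-4],"roll":0},{"fingers":0,"translation":[0,0,-6],"roll":-6},{"fingers":0,"translation":[0,0,-6],"roll":-13},{"fingers":0,"translation":[0,0,-6],"roll":-20},{"fingers":0,"translation":[0,0,-6],"roll":-27},{"fingers":0,"translation":[0,0,-6],"roll":-34},{"fingers":0,"translation":[0,0,-6],"roll":-41},{"fingers":0,"translation":[0,0,-6],"roll":-48},{"fingers":0,"translation":[0,0,-6],"roll":-55},{"fingers":0,"translation":[0,0,-6],"roll":-62},{"fingers":0,"translation":[0,0,-6],"roll":-69},{"fingers":0,"translation":[0,0,-6],"roll":-76},{"fingers":0,"translation":[0,0,-6],"roll":-83},{"fingers":0,"translation":[0,0,-6],"roll":-90},{"fingers":0,"translation":[0,0,-6],"roll":-97},{"fingers":0,"translation":[0,0,-6],"roll":-104}])

```text
clock: 34.75
eef_pos: [0.5979, -0.1792, 0.1225]
tool_rot: [0.998, 0.058, -0.001, -0.0]
ft_force: [0.6, -0.2, -0.4]
grip_width: 0.0425
```

```bash
python3 -c "
from h import *
feel();go([.4857,-.0718,.12],124)"
```

```text
t 34.75 q6deg 66.7 A 6.6 tau6 1.207 Tz 0.041 Ftool [0.6 0.2 0.4] eef [ 0.5979 -0.1792  0.1225] w 0.0425 vel6 -1.45
A 6.6 delta cm [ -9.91 -11.96   0.28] roll -117.4 q1,q6 [-0.291  1.164] t 34.75
```

Request:
play_rows(motion=[{"fingers":0,"translation":[-1,-1.2,0],"roll":-7},{"fingers":0,"translation":[-2,-2.4,0],"roll":-14},{"fingers":0,"translation":[-3,-3.6,0],"roll":-21},{"fingers":0,"translation":[-4,-4.8,0],"roll":-28},{"fingers":0,"translation":[-5,-6,0],"roll":-35},{"fingers":0,"translation":[-6,-7.2,0],"roll":-42},{"fingers":0,"translation":[-7,-8.4,0],"roll":-49},{"fingers":0,"translation":[-8,-9.6,0],"roll":-56},{"fingers":0,"translation":[-9,-10.8,0],"roll":-63},{"fingers":0,"translation":[-9.9,-11.9,0],"roll":-70},{"fingers":0,"translation":[-9.9,-11.9,0],"roll":-77},{"fingers":0,"translation":[-9.9,-11.9,0],"roll":-84},{"fingers":0,"translation":[-9.9,-11.9,0],"roll":-91},{"fingers":0,"translation":[-9.9,-11.9,0],"roll":-98},{"fingers":0,"translation":[-9.9,-11.9,0],"roll":-105},{"fingers":0,"translation":[-9.9,-11.9,0],"roll":-112},{"fingers":0,"translation":[-9.9,-11.9,0],"roll":-117},{"fingers":0,"translation":[-9.9,-11.9,0],"roll":-117},{"fingers":0,"translation":[-9.9,-11.9,0],"roll":-117}])

```text
clock: 36.33
eef_pos: [0.4868, -0.0718, 0.123]
tool_rot: [0.476, 0.879, -0.0, -0.001]
ft_force: [0.2, -0.4, -0.2]
grip_width: 0.043
```

```bash
python3 -c "
from h import *
feel();go([.4857,-.0718,.072],124)"
```

```text
t 36.33 q6deg -41.5 A 123.1 tau6 -0.085 Tz -0.007 Ftool [-0.5 -0.1  0.2] eef [ 0.4868 -0.0718  0.123 ] w 0.043 vel6 0.004
A 123.1 delta cm [ 0.06 -0.08  5.1 ] roll -0.9 q1,q6 [-0.147 -0.724] t 36.3333
```

Request:
play_rows(motion=[{"fingers":0,"translation":[0.08,-0.06,1.5],"roll":0},{"fingers":0,"translation":[0.08,-0.06,3],"roll":0},{"fingers":0,"translation":[0.08,-0.06,5],"roll":0},{"fingers":0,"translation":[0.08,-0.06,5],"roll":0},{"fingers":0.5,"translation":[0.08,-0.06,5],"roll":0},{"fingers":1,"translation":[0.08,-0.06,5],"roll":0},{"fingers":1,"translation":[0.08,-0.06,5],"roll":0},{"fingers":1,"translation":[0.08,-0.06,5],"roll":0},{"fingers":1,"translation":[0.08,-0.06,5],"roll":0}])

```text
clock: 37.08
eef_pos: [0.4869, -0.0715, 0.0745]
tool_rot: [0.475, 0.88, 0.001, 0.001]
ft_force: [-1.5, 1.1, 2.5]
grip_width: 0.0087
```

```bash
python3 -c "
from h import *
feel()"
```

```text
t 37.08 q6deg -41.6 A 123.2 tau6 0.062 Tz 0.049 Ftool [ 1.7 -0.6 -2.5] eef [ 0.4869 -0.0715  0.0745] w 0.0087 vel6 0.002
```

Request:
play_rows(motion=[{"fingers":1,"translation":[0.02,0,-0.02],"roll":5},{"fingers":1,"translation":[0.02,0,0.02],"roll":11},{"fingers":1,"translation":[0.02,0,0.06],"roll":17},{"fingers":1,"translation":[0.02,0,0.1],"roll":23},{"fingers":1,"translation":[0.02,0,0.14],"roll":29},{"fingers":1,"translation":[0.02,0,0.17],"roll":35},{"fingers":1,"translation":[0.02,0,0.2],"roll":41},{"fingers":1,"translation":[0.02,0,0.24],"roll":47},{"fingers":1,"translation":[0.02,0,0.27],"roll":53},{"fingers":1,"translation":[0.02,0,0.3],"roll":59},{"fingers":1,"translation":[0.02,0,0.34],"roll":65},{"fingers":1,"translation":[0.02,0,0.37],"roll":71},{"fingers":1,"translation":[0.02,0,0.4],"roll":76},{"fingers":1,"translation":[0.02,0,0.42],"roll":78},{"fingers":1,"translation":[0.02,0,0.43],"roll":80},{"fingers":1,"translation":[0.02,0,0.43],"roll":80}])

```text
clock: 38.42
eef_pos: [0.4867, -0.0729, 0.07]
tool_rot: [0.93, 0.368, 0.0, 0.002]
ft_force: [-0.9, -3.6, 3.4]
grip_width: 0.009
```

```bash
python3 -c "
from h import *
feel3(2)"
```

```text
tau6 [np.float64(0.019), np.float64(-0.05)] Tz [np.float64(-0.064), np.float64(-0.078)] mean -0.071
t 38.52 q6deg 38.4 A 43.2 tau6 -0.05 Tz -0.078 Ftool [-5.1  2.8 -3.9] eef [ 0.4867 -0.0729  0.0699] w 0.0091 vel6 -0.002
```

Request:
play_rows(motion=[{"fingers":1,"translation":[0,0,0.03],"roll":6},{"fingers":1,"translation":[0,0,0.06],"roll":12},{"fingers":1,"translation":[0,0,0.08],"roll":15},{"fingers":1,"translation":[0,0,0.09],"roll":17},{"fingers":1,"translation":[0,0,0.1],"roll":19},{"fingers":1,"translation":[0,0,0.11],"roll":21},{"fingers":1,"translation":[0,0,0.11],"roll":21}])

```text
clock: 39.1
eef_pos: [0.4863, -0.0731, 0.0687]
tool_rot: [0.981, 0.192, -0.0, 0.002]
ft_force: [-3.0, -5.5, 4.2]
grip_width: 0.0091
```

```bash
python3 -c "
from h import *
feel3(2)"
```

```text
tau6 [np.float64(0.007), np.float64(-0.039)] Tz [np.float64(-0.084), np.float64(-0.067)] mean -0.075
t 39.2 q6deg 59.4 A 22.2 tau6 -0.039 Tz -0.067 Ftool [-4.1  5.1 -4.6] eef [ 0.4863 -0.0731  0.0687] w 0.0091 vel6 -0.002
```

Request:
play_rows(motion=[{"fingers":1,"translation":[-0.12,0.08,0],"roll":6},{"fingers":1,"translation":[-0.12,0.08,0.03],"roll":12},{"fingers":1,"translation":[-0.12,0.08,0.07],"roll":18},{"fingers":1,"translation":[-0.12,0.08,0.09],"roll":22},{"fingers":1,"translation":[-0.12,0.08,0.1],"roll":24},{"fingers":1,"translation":[-0.12,0.08,0.11],"roll":26},{"fingers":1,"translation":[-0.12,0.08,0.11],"roll":26}])

```text
clock: 39.78
eef_pos: [0.4857, -0.0733, 0.0674]
tool_rot: [0.999, -0.033, 0.0, 0.001]
ft_force: [-0.4, -3.8, 3.2]
grip_width: 0.009
```

```bash
python3 -c "
from h import *
feel3(2)"
```

```text
tau6 [np.float64(0.014), np.float64(-0.047)] Tz [np.float64(-0.037), np.float64(-0.04)] mean -0.039
t 39.88 q6deg 85.2 A -3.7 tau6 -0.047 Tz -0.04 Ftool [-0.8  3.7 -3.9] eef [ 0.4857 -0.0733  0.0674] w 0.0092 vel6 0.002
```

Request:
play_rows(motion=[{"fingers":1,"translation":[0,0,0.03],"roll":6},{"fingers":1,"translation":[0,0,0.06],"roll":12},{"fingers":1,"translation":[0,0,0.08],"roll":15},{"fingers":1,"translation":[0,0,0.09],"roll":17},{"fingers":1,"translation":[0,0,0.1],"roll":19},{"fingers":1,"translation":[0,0,0.11],"roll":21},{"fingers":1,"translation":[0,0,0.11],"roll":21}])

```text
clock: 40.47
eef_pos: [0.4853, -0.0731, 0.0661]
tool_rot: [0.977, -0.214, 0.0, 0.0]
ft_force: [-1.6, -3.9, 4.9]
grip_width: 0.0088
```

```bash
python3 -c "
from h import *
feel3(2)"
```

```text
tau6 [np.float64(0.012), np.float64(-0.061)] Tz [np.float64(-0.103), np.float64(-0.056)] mean -0.079
t 40.57 q6deg 106.2 A -24.7 tau6 -0.061 Tz -0.056 Ftool [-0.3  5.4 -4.9] eef [ 0.4853 -0.0731  0.0661] w 0.009 vel6 0.001
```

Request:
play_rows(motion=[{"fingers":1,"translation":[0,0.08,0],"roll":6},{"fingers":1,"translation":[0,0.08,0.03],"roll":12},{"fingers":1,"translation":[0,0.08,0.05],"roll":14},{"fingers":1,"translation":[0,0.08,0.06],"roll":16},{"fingers":1,"translation":[0,0.08,0.07],"roll":18},{"fingers":1,"translation":[0,0.08,0.07],"roll":18}])

```text
clock: 41.07
eef_pos: [0.485, -0.073, 0.0652]
tool_rot: [0.931, -0.364, -0.0, -0.0]
ft_force: [-1.1, -2.0, 4.2]
grip_width: 0.009
```

```bash
python3 -c "
from h import *
feel3(2)"
```

```text
tau6 [np.float64(0.014), np.float64(-0.044)] Tz [np.float64(-0.103), np.float64(-0.116)] mean -0.11
t 41.17 q6deg 124.1 A -42.7 tau6 -0.044 Tz -0.116 Ftool [ 0.2  2.1 -3.5] eef [ 0.4849 -0.073   0.0651] w 0.0091 vel6 0.004
```

Request:
play_rows(motion=[{"fingers":1,"translation":[0,0,0.02],"roll":6},{"fingers":1,"translation":[0,0,0.05],"roll":12},{"fingers":1,"translation":[0,0,0.06],"roll":14},{"fingers":1,"translation":[0,0,0.07],"roll":16},{"fingers":1,"translation":[0,0,0.08],"roll":18},{"fingers":1,"translation":[0,0,0.08],"roll":18}])

```text
clock: 41.67
eef_pos: [0.4848, -0.0727, 0.0646]
tool_rot: [0.863, -0.505, -0.0, -0.001]
ft_force: [-2.3, -1.3, 7.6]
grip_width: 0.0089
```

```bash
python3 -c "
from h import *
feel3(2)"
```

```text
tau6 [np.float64(0.093), np.float64(0.047)] Tz [np.float64(0.071), np.float64(0.031)] mean 0.051
t 41.77 q6deg 142.1 A -60.7 tau6 0.047 Tz 0.031 Ftool [-0.8  3.2 -6.9] eef [ 0.4847 -0.0727  0.0646] w 0.0088 vel6 -0.001
```

Request:
play_rows(motion=[{"fingers":1,"translation":[0,0.04,-0.03],"roll":5},{"fingers":1,"translation":[0,0.04,0],"roll":10},{"fingers":1,"translation":[0,0.04,0.02],"roll":14},{"fingers":1,"translation":[0,0.04,0.03],"roll":16},{"fingers":1,"translation":[0,0.04,0.04],"roll":18},{"fingers":1,"translation":[0,0.04,0.04],"roll":18}])

```text
clock: 42.27
eef_pos: [0.4846, -0.0724, 0.0644]
tool_rot: [0.773, -0.634, -0.001, -0.001]
ft_force: [-1.9, -0.2, 8.2]
grip_width: 0.0089
```

```bash
python3 -c "
from h import *
feel3(2)"
```

```text
tau6 [np.float64(0.242), np.float64(0.196)] Tz [np.float64(0.198), np.float64(0.194)] mean 0.196
t 42.37 q6deg 160.0 A -78.6 tau6 0.196 Tz 0.194 Ftool [-2.   2.8 -8.2] eef [ 0.4846 -0.0724  0.0644] w 0.0091 vel6 -0.001
```

Request:
play_rows(motion=[{"fingers":1,"translation":[0,0,0],"roll":4},{"fingers":1,"translation":[0,0,0.01],"roll":8},{"fingers":1,"translation":[0,0,0.02],"roll":10},{"fingers":1,"translation":[0,0,0.02],"roll":12},{"fingers":1,"translation":[0,0,0.02],"roll":14},{"fingers":1,"translation":[0,0,0.02],"roll":14}])

```text
clock: 42.87
eef_pos: [0.4846, -0.0721, 0.0642]
tool_rot: [-0.691, 0.723, 0.001, 0.001]
ft_force: [-1.9, 1.3, 9.1]
grip_width: 0.0091
```

```bash
python3 -c "
from h import *
feel3(3)"
```

```text
tau6 [np.float64(0.33), np.float64(0.284), np.float64(0.277)] Tz [np.float64(0.268), np.float64(0.251), np.float64(0.278)] mean 0.265
t 43.02 q6deg 174.0 A -92.6 tau6 0.277 Tz 0.278 Ftool [-0.4  3.3 -8.8] eef [ 0.4846 -0.0721  0.0642] w 0.0094 vel6 -0.001
```

Nuts b, c and d all hold at about 0.28 to 0.30 Nm. Nut a gave mixed readings earlier, so I'll go back for a quick check while there is time.

Request:
play_rows(motion=[{"fingers":0.5,"translation":[0,0,0],"roll":0},{"fingers":0,"translation":[0,0,0],"roll":0},{"fingers":0,"translation":[0,0,0],"roll":0},{"fingers":0,"translation":[0,0,-2],"roll":0},{"fingers":0,"translation":[0,0,-4],"roll":0},{"fingers":0,"translation":[0,0,-6],"roll":-6},{"fingers":0,"translation":[0,0,-6],"roll":-13},{"fingers":0,"translation":[0,0,-6],"roll":-20},{"fingers":0,"translation":[0,0,-6],"roll":-27},{"fingers":0,"translation":[0,0,-6],"roll":-34},{"fingers":0,"translation":[0,0,-6],"roll":-41},{"fingers":0,"translation":[0,0,-6],"roll":-48},{"fingers":0,"translation":[0,0,-6],"roll":-55},{"fingers":0,"translation":[0,0,-6],"roll":-62}])

```text
clock: 44.18
eef_pos: [0.4846, -0.0734, 0.1233]
tool_rot: [0.965, -0.262, -0.0, -0.0]
ft_force: [-0.5, -0.0, -0.9]
grip_width: 0.0428
```

```bash
python3 -c "
from h import *
feel();go([.606,-.0793,.12],62.8)"
```

```text
t 44.18 q6deg 111.8 A -30.4 tau6 1.207 Tz 0.003 Ftool [-0.5  0.3  0.9] eef [ 0.4846 -0.0734  0.1233] w 0.0428 vel6 -1.451
A -30.4 delta cm [10.77 -5.63  0.32] roll -93.2 q1,q6 [-0.151  1.951] t 44.1833
```

Request:
play_rows(motion=[{"fingers":0,"translation":[1.1,-0.6,0],"roll":-7},{"fingers":0,"translation":[2.2,-1.2,0],"roll":-14},{"fingers":0,"translation":[3.3,-1.8,0],"roll":-21},{"fingers":0,"translation":[4.4,-2.4,0],"roll":-28},{"fingers":0,"translation":[5.5,-3,0],"roll":-35},{"fingers":0,"translation":[6.6,-3.6,0],"roll":-42},{"fingers":0,"translation":[7.7,-4.2,0],"roll":-49},{"fingers":0,"translation":[8.8,-4.7,0],"roll":-56},{"fingers":0,"translation":[9.9,-5.2,0],"roll":-63},{"fingers":0,"translation":[10.77,-5.63,0],"roll":-70},{"fingers":0,"translation":[10.77,-5.63,0],"roll":-77},{"fingers":0,"translation":[10.77,-5.63,0],"roll":-84},{"fingers":0,"translation":[10.77,-5.63,0],"roll":-91},{"fingers":0,"translation":[10.77,-5.63,0],"roll":-93},{"fingers":0,"translation":[10.77,-5.63,0],"roll":-93},{"fingers":0,"translation":[10.77,-5.63,0],"roll":-93}])

```text
clock: 45.52
eef_pos: [0.6059, -0.0802, 0.1232]
tool_rot: [0.856, 0.516, -0.0, -0.0]
ft_force: [-0.2, 0.4, -0.5]
grip_width: 0.0427
```

```bash
python3 -c "
from h import *
feel();go([.606,-.0793,.063],62.8)"
```

```text
t 45.52 q6deg 20.3 A 62.2 tau6 -0.039 Tz -0.014 Ftool [ 0.2 -0.4  0.5] eef [ 0.6059 -0.0802  0.1232] w 0.0427 vel6 0.001
A 62.2 delta cm [ 0.09 -0.03  6.02] roll -0.6 q1,q6 [-0.132  0.354] t 45.5167
```

Request:
play_rows(motion=[{"fingers":0,"translation":[0.09,-0.03,2],"roll":-1},{"fingers":0,"translation":[0.09,-0.03,4],"roll":-1},{"fingers":0,"translation":[0.09,-0.03,5.9],"roll":-1},{"fingers":0,"translation":[0.09,-0.03,5.9],"roll":-1},{"fingers":0.5,"translation":[0.09,-0.03,5.9],"roll":-1},{"fingers":1,"translation":[0.09,-0.03,5.9],"roll":-1},{"fingers":1,"translation":[0.09,-0.03,5.9],"roll":-1},{"fingers":1,"translation":[0.09,-0.03,5.8],"roll":-1},{"fingers":1,"translation":[0.09,-0.03,5.8],"roll":-1}])

```text
clock: 46.27
eef_pos: [0.607, -0.08, 0.0664]
tool_rot: [0.852, 0.524, 0.001, 0.001]
ft_force: [0.8, -2.1, -3.7]
grip_width: 0.0089
```

```bash
python3 -c "
from h import *
feel3(2)"
```

```text
tau6 [np.float64(0.45), np.float64(0.452)] Tz [np.float64(0.439), np.float64(0.491)] mean 0.465
t 46.37 q6deg 19.3 A 63.2 tau6 0.452 Tz 0.491 Ftool [-1.5  3.1  2.9] eef [ 0.6069 -0.08    0.0663] w 0.0088 vel6 0.002
```

Request:
play_rows(motion=[{"fingers":1,"translation":[0,0,0],"roll":1},{"fingers":1,"translation":[0,0,0],"roll":2},{"fingers":1,"translation":[0,0,0],"roll":2}])

```text
clock: 46.62
eef_pos: [0.607, -0.0798, 0.0663]
tool_rot: [0.861, 0.509, 0.001, 0.001]
ft_force: [3.4, -4.1, -1.9]
grip_width: 0.0089
```

```bash
python3 -c "
from h import *
feel3(3)"
```

```text
tau6 [np.float64(0.562), np.float64(0.53), np.float64(0.522)] Tz [np.float64(0.545), np.float64(0.55), np.float64(0.514)] mean 0.536
t 46.77 q6deg 21.3 A 61.2 tau6 0.522 Tz 0.514 Ftool [-2.5  4.8  1.4] eef [ 0.607  -0.0798  0.0663] w 0.009 vel6 0.001
```

Nut a holds 0.52 Nm, which is above snug though under the limit. I'll ease it back to match the others, finishing with a small clockwise approach.

Request:
play_rows(motion=[{"fingers":1,"translation":[0,0,-0.02],"roll":-4},{"fingers":1,"translation":[0,0,-0.04],"roll":-8},{"fingers":1,"translation":[0,0,-0.07],"roll":-12},{"fingers":1,"translation":[0,0,-0.09],"roll":-16},{"fingers":1,"translation":[0,0,-0.11],"roll":-20},{"fingers":1,"translation":[0,0,-0.13],"roll":-24},{"fingers":1,"translation":[0,0,-0.13],"roll":-24},{"fingers":1,"translation":[0,0,-0.12],"roll":-22},{"fingers":1,"translation":[0,0,-0.11],"roll":-20},{"fingers":1,"translation":[0,0,-0.1],"roll":-18},{"fingers":1,"translation":[0,0,-0.1],"roll":-18}])

```text
clock: 47.68
eef_pos: [0.607, -0.0796, 0.0666]
tool_rot: [0.771, 0.637, 0.0, 0.001]
ft_force: [4.8, -4.3, -5.4]
grip_width: 0.0092
```

```bash
python3 -c "
from h import *
feel3(3)"
```

```text
tau6 [np.float64(0.389), np.float64(0.343), np.float64(0.335)] Tz [np.float64(0.288), np.float64(0.308), np.float64(0.331)] mean 0.309
t 47.83 q6deg 3.3 A 79.2 tau6 0.335 Tz 0.331 Ftool [-2.2  5.4  5. ] eef [ 0.607  -0.0796  0.0666] w 0.0087 vel6 0.002
```

Nut a now holds about 0.33 Nm, like the others. I'll release and retreat.

Request:
play_rows(motion=[{"fingers":0.5,"translation":[0,0,0],"roll":0},{"fingers":0,"translation":[0,0,0],"roll":0},{"fingers":0,"translation":[0,0,0],"roll":0},{"fingers":0,"translation":[0,0,-2],"roll":0},{"fingers":0,"translation":[0,0,-4],"roll":0},{"fingers":0,"translation":[0,0,-7],"roll":0},{"fingers":0,"translation":[0,0,-11],"roll":0},{"fingers":0,"translation":[0,0,-15],"roll":0},{"fingers":0,"translation":[0,0,-18],"roll":0},{"fingers":0,"translation":[-3,0,-18],"roll":0},{"fingers":0,"translation":[-7,0,-18],"roll":0},{"fingers":0,"translation":[-11,0,-18],"roll":0},{"fingers":0,"translation":[-15,0,-18],"roll":0},{"fingers":0,"translation":[-19,0,-18],"roll":0},{"fingers":0,"translation":[-23,0,-18],"roll":0},{"fingers":0,"translation":[-26,0,-18],"roll":0},{"fingers":0,"translation":[-26,0,-18],"roll":0},{"fingers":0,"translation":[-26,0,-18],"roll":0}])

```text
clock: 49.33
eef_pos: [0.5565, -0.3362, 0.2463]
tool_rot: [0.772, 0.636, 0.0, -0.001]
ft_force: [-0.4, 0.4, 0.2]
grip_width: 0.0431
```

Run:
```python
from h import *
feel()
t=bot.camera("top")["pixels"][110:200,290:450,::-1]; s=bot.camera("side")["pixels"][190:310,270:430,::-1]
f=lambda a:cv2.resize(a,(560,int(560*a.shape[0]/a.shape[1])) ,interpolation=cv2.INTER_CUBIC)
a=np.vstack([f(t),f(s)]); a=cv2.resize(a,None,fx=590/a.shape[0],fy=590/a.shape[0]); cv2.imwrite("pics/end.png",a)
```

```text
t 49.33 q6deg -20.2 A 79.0 tau6 -0.032 Tz -0.022 Ftool [ 0.4 -0.5 -0.2] eef [ 0.5565 -0.3362  0.2463] w 0.0431 vel6 0.002
```

View pics/end.png

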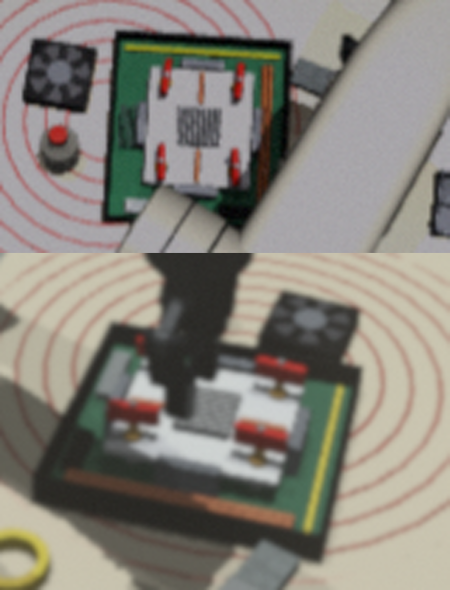

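The picture shows all four wings near parallel: (166,77), (238,80), (161,163) and (236,165) in the top half. The plate sits level in its guides, and the fan, bottle, tape and brush are where they were. The arm is clear, so I'll hand in.

```bash
python3 -c "
from workcell import bot
print(bot.job_done())"
```

```text
the job is handed in; nothing more can be done
None
```

I tightened all four wing nuts in cross order (a, c, b, d) and handed the job in at about 49 s; it reports no verdict. The contact forces and plate tilt could not be measured directly.

| Nut | Turned clockwise (about) | Held torque at the end |
|---|---|---|
| a | 226° (net) | 0.33 Nm |
| c | 217° | 0.29 Nm |
| b | 229° | 0.30 Nm |
| d | 216° | 0.28 Nm |

- **Not in one go:** nut a needed a regrasp because the last joint reached its limit. Its torque readings disagreed at first (0.13 to 0.45 Nm). A re-check after nut d showed 0.52 Nm, above snug but below 0.6, so I eased it back about 18°. The other three were each done in one grip.
- **Torque readings:** they scatter by about 0.05 Nm, so all four agree within that. They sit a little under the 0.37 Nm snug value.
- **Last picture:** the plate looks level and the fan, bottle, tape and brush look unmoved. The multimeter, screwdriver and most of the screw dish were outside that picture; I never moved the arm near them. The gripper is open and clear, and the wrist force is near zero.

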